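# Load cast brackets into a drying drawer so that none rocks

## Task

Pull the drying drawer fully open and stand every cast bracket from the bench level inside it, its low foot on the drawer floor and its pad end resting on the orange ledge. Once a bracket stands by itself, feel with closed fingertips that it does not rock: press down lightly for about a second on the middle of its round pad, then on the top of its web over the foot; check the brackets in order of size, largest first. When all stand firm, ease the drawer fully shut without slamming it, and leave the spray bottle, tape dispenser and tin where they are.

Things in the scene. Friction and masses are not known exactly. Their poses are not given: they have to be found in the camera images.
- drawer (a joint): Slide of the drawer, m: 0 = shut, 0.18 = fully out. It comes out horizontally along -x of the cabinet's own frame, towards the robot's side; about 6 N of friction, no spring or latch, stays where it is left, unless something knocks it.
- drawer_handle (a point): Middle of the drawer's handle: a straight steel bar, 10 mm thick and 120 mm long along the cabinet's y, its centre line 45 mm in front of the green drawer front and 107 mm above the bench; it moves with the drawer. Axes as the cabinet's. The cabinet's top is 33 mm higher than the bar.
- drawer_in (a point): Point of the drawer, moving with it: on its flat aluminium floor (14 mm above the bench), at the inner face of the drawer front, midway across. Axes as the cabinet's: x to the back of the drawer, y across, z up. The side walls at y = +-139 mm and the back wall at x = 179 mm stand 30 mm above the floor; the drawer front rises 114 mm above it. Fully out, the cabinet's face is at x = 180 mm.
- drawer_ledge (a point): Middle of the front top edge of the orange ledge in the drawer. The ledge is flat-topped, 20 mm higher than the drawer floor, runs the drawer's full width, and reaches from this edge (109 mm behind the drawer front's inner face) back to the rear wall, 70 mm. The floor between drawer front and ledge is clear. Axes as the cabinet's.
- cabinet: Low grey sheet-metal cabinet fixed on the bench, 210 mm deep (x), 320 wide (y), 140 high, with one drawer (green front). Origin: centre of its underside; x points to its back, so -x is the way that the drawer opens; z up.
- large: Large cast bracket, red, about 0.7 kg; may be absent. x along it from foot end to pad end, z up when level. Origin: mid length and width, in the foot's sole plane. Flange 120 x 56 mm, z = 20 to 32 mm; under its -x end a foot 26 mm long, 56 wide, down to z = 0: it stands level only with its other end on something 20 mm high. On the flat bench it rests pad end down, tilted 12.0 degrees about y.
- large_pad (a point): Centre of the top of the large bracket's round pad (34 mm across, bright disc on top), at x = 48, y = 0, z = 100 mm of the bracket, over the end that belongs on the ledge. It sits on the end of a nose as thick as the web. Axes as the bracket's.
- large_heel (a point): Point on the top edge of the large bracket's web, over its foot, at x = -40, y = 0, z = 94 mm of the bracket (the web's top is flat and 16 mm wide there): the place to press the foot end. Axes as the bracket's.
- large_web (a point): Good point to grip the large bracket, across its y: on its upright web, at x = -8, y = 0, z = 78 mm of the bracket. The web is 16 mm thick (y), from x = -50 to 26 mm, and rises from the flange (z = 32 mm) to z = 94 mm. Axes as the bracket's.
- medium: Medium cast bracket, blue, about 0.55 kg; may be absent. x along it from foot end to pad end, z up when level. Origin: mid length and width, in the foot's sole plane. Flange 104 x 56 mm, z = 20 to 32 mm; under its -x end a foot 26 mm long, 56 wide, down to z = 0: it stands level only with its other end on something 20 mm high. On the flat bench it rests pad end down, tilted 14.4 degrees about y.
- medium_pad (a point): Centre of the top of the medium bracket's round pad (34 mm across, bright disc on top), at x = 40, y = 0, z = 90 mm of the bracket, over the end that belongs on the ledge. It sits on the end of a nose as thick as the web. Axes as the bracket's.
- medium_heel (a point): Point on the top edge of the medium bracket's web, over its foot, at x = -32, y = 0, z = 84 mm of the bracket (the web's top is flat and 16 mm wide there): the place to press the foot end. Axes as the bracket's.
- medium_web (a point): Good point to grip the medium bracket, across its y: on its upright web, at x = -8, y = 0, z = 68 mm of the bracket. The web is 16 mm thick (y), from x = -42 to 18 mm, and rises from the flange (z = 32 mm) to z = 84 mm. Axes as the bracket's.
- small: Small cast bracket, yellow, about 0.42 kg; may be absent. x along it from foot end to pad end, z up when level. Origin: mid length and width, in the foot's sole plane. Flange 88 x 56 mm, z = 20 to 32 mm; under its -x end a foot 26 mm long, 56 wide, down to z = 0: it stands level only with its other end on something 20 mm high. On the flat bench it rests pad end down, tilted 17.9 degrees about y.
- small_pad (a point): Centre of the top of the small bracket's round pad (34 mm across, bright disc on top), at x = 32, y = 0, z = 80 mm of the bracket, over the end that belongs on the ledge. It sits on the end of a nose as thick as the web. Axes as the bracket's.
- small_heel (a point): Point on the top edge of the small bracket's web, over its foot, at x = -24, y = 0, z = 74 mm of the bracket (the web's top is flat and 16 mm wide there): the place to press the foot end. Axes as the bracket's.
- small_web (a point): Good point to grip the small bracket, across its y: on its upright web, at x = -8, y = 0, z = 58 mm of the bracket. The web is 16 mm thick (y), from x = -34 to 10 mm, and rises from the flange (z = 32 mm) to z = 74 mm. Axes as the bracket's.
- sprayer: Bystander: white spray bottle with a blue pump head, 76 mm across, 165 high; origin at its foot.
- dispenser: Bystander: black tape dispenser, 110 x 50 x 73 mm; origin at the centre of its underside.
- tin: Bystander: rust-brown open tin, 84 mm across, 85 high; origin at the centre of its foot.

How it is judged:
On the way, in this order (a step that is already met when the one before it is completed fails the run):
1. the drawer is pulled open at least 150 mm (value of joint drawer above 0.15 m), for 0.2 s.
2. the large bracket stands level in the drawer, foot on the floor and other end on the ledge, and the fingers press down on its round pad (over 2 N) without its rocking (angle between large's own z axis and vertical below 0.05 rad and z of large in the frame of drawer_in between -0.004 and 0.004 m and x of large in the frame of drawer_in between 0.03 and 0.16 m and y of large in the frame of drawer_in between -0.13 and 0.13 m and contact force between the fingers and large above 2 N and horizontal distance between the grasp point and large_pad below 0.025 m and z of the grasp point in the frame of large_pad above 0.003 m and angular speed of large below 0.3 rad/s), for 0.3 s.
3. the large bracket stands level in the drawer, foot on the floor and other end on the ledge, and the fingers press down on top of its web over the foot (over 2 N) without its rocking (angle between large's own z axis and vertical below 0.05 rad and z of large in the frame of drawer_in between -0.004 and 0.004 m and x of large in the frame of drawer_in between 0.03 and 0.16 m and y of large in the frame of drawer_in between -0.13 and 0.13 m and contact force between the fingers and large above 2 N and horizontal distance between the grasp point and large_heel below 0.022 m and z of the grasp point in the frame of large_heel above 0.003 m and angular speed of large below 0.3 rad/s), for 0.3 s.
4. the medium bracket stands level in the drawer, foot on the floor and other end on the ledge, and the fingers press down on its round pad (over 2 N) without its rocking (angle between medium's own z axis and vertical below 0.05 rad and z of medium in the frame of drawer_in between -0.004 and 0.004 m and x of medium in the frame of drawer_in between 0.03 and 0.16 m and y of medium in the frame of drawer_in between -0.13 and 0.13 m and contact force between the fingers and medium above 2 N and horizontal distance between the grasp point and medium_pad below 0.025 m and z of the grasp point in the frame of medium_pad above 0.003 m and angular speed of medium below 0.3 rad/s), for 0.3 s.
5. the medium bracket stands level in the drawer, foot on the floor and other end on the ledge, and the fingers press down on top of its web over the foot (over 2 N) without its rocking (angle between medium's own z axis and vertical below 0.05 rad and z of medium in the frame of drawer_in between -0.004 and 0.004 m and x of medium in the frame of drawer_in between 0.03 and 0.16 m and y of medium in the frame of drawer_in between -0.13 and 0.13 m and contact force between the fingers and medium above 2 N and horizontal distance between the grasp point and medium_heel below 0.022 m and z of the grasp point in the frame of medium_heel above 0.003 m and angular speed of medium below 0.3 rad/s), for 0.3 s.
6. the small bracket stands level in the drawer, foot on the floor and other end on the ledge, and the fingers press down on its round pad (over 2 N) without its rocking (angle between small's own z axis and vertical below 0.05 rad and z of small in the frame of drawer_in between -0.004 and 0.004 m and x of small in the frame of drawer_in between 0.03 and 0.16 m and y of small in the frame of drawer_in between -0.13 and 0.13 m and contact force between the fingers and small above 2 N and horizontal distance between the grasp point and small_pad below 0.025 m and z of the grasp point in the frame of small_pad above 0.003 m and angular speed of small below 0.3 rad/s), for 0.3 s.
7. the small bracket stands level in the drawer, foot on the floor and other end on the ledge, and the fingers press down on top of its web over the foot (over 2 N) without its rocking (angle between small's own z axis and vertical below 0.05 rad and z of small in the frame of drawer_in between -0.004 and 0.004 m and x of small in the frame of drawer_in between 0.03 and 0.16 m and y of small in the frame of drawer_in between -0.13 and 0.13 m and contact force between the fingers and small above 2 N and horizontal distance between the grasp point and small_heel below 0.022 m and z of the grasp point in the frame of small_heel above 0.003 m and angular speed of small below 0.3 rad/s), for 0.3 s.
At the end, for the whole second after the job is handed in: The drawer is shut (within 12 mm), and every bracket present is inside it, at rest, level within 3 degrees, its foot's sole on the drawer floor (within 4 mm) and its other end on the ledge (value of joint drawer below 0.012 m and angle between each of large, medium, small's own z axis and vertical below 0.05 rad and z of large in the frame of drawer_in between -0.004 and 0.004 m and x of large in the frame of drawer_in between 0.03 and 0.16 m and y of large in the frame of drawer_in between -0.13 and 0.13 m and linear speed of each of large, medium, small below 0.03 m/s and z of medium in the frame of drawer_in between -0.004 and 0.004 m and x of medium in the frame of drawer_in between 0.03 and 0.16 m and y of medium in the frame of drawer_in between -0.13 and 0.13 m and z of small in the frame of drawer_in between -0.004 and 0.004 m and x of small in the frame of drawer_in between 0.03 and 0.16 m and y of small in the frame of drawer_in between -0.13 and 0.13 m); the robot touches nothing.
It fails at once if the sprayer is moved more than 60 mm (distance of sprayer from where it was at the start of the episode above 0.06 m).
It fails at once if the dispenser is moved more than 60 mm (distance of dispenser from where it was at the start of the episode above 0.06 m).
It fails at once if the tin is moved more than 60 mm (distance of tin from where it was at the start of the episode above 0.06 m).
It fails at once if the drawer is slammed shut (faster than 0.5 m/s) (velocity of joint drawer below -0.5 m/s).
Of large, medium, small only 2 to 3 are there at a start; the rules pass over those that are not, and their reading is None.
At some moment in a run one of large, medium, small may be knocked a few centimetres aside while the robot is not near it.
It also fails if it takes over 210 s, if anything falls off the work surface, if the arm or the gripper's body presses on something with over 40 N, if the wrist force passes 120 N, or if a joint passes its speed limit or range.

## Robot

A 7-joint arm with a two-finger parallel gripper is mounted at the origin on the work surface. World frame = base frame: x ahead of the robot, y to its left, z up, the work surface at z = 0. Lengths are in m, angles in rad, forces in N, time in s.
With the tool pointing down it reaches from about 0.35 to 0.9 m from the base axis. Payload 8.1 kg.
Tool frame: the origin (TCP) lies on the centre line of the jaws, within the pads' length; the fingertips stand 11 mm ahead of it and the grasp point (between the pads) lies 8 mm behind it; z points along the fingers, x is the direction in which the jaws open and shut, and the axes are right-handed (so a half turn about z gives the same grasp; the last joint's range is limited). The gripper opens to 92 mm and grips with 3 to 60 N. Pads are 19 mm wide; open, the fingers measure 130 mm over their backs; the gripper's body (75 mm by 190 mm) begins 47 mm behind the grasp point.
Start: joints at [-1.4, 0.434, 0.025, 1.573, -0.012, 1.134, -0.075], TCP at [0.169, 0.602, 0.238] pointing down, gripper open.
Joint ranges: [-2.62, 2.62], [-0.44, 2.09], [-1.27, 1.32], [0.08, 2.57], [-1.32, 4.46], [0.12, 2], [-2.74, 2.74]. Speed limits (rad/s): [2.22, 2.22, 3.01, 3.01, 3.14, 3.14, 3.14].

## Interface

Orientations are given as a rotation vector (axis times angle).
In Python, from cell import observe, eyes, ticket, finder gives the robot as it stands.
- The arm moves only by the tool arm_command, never from a script. Its argument "plan" is a list of rows, each an object with "translation": the shift along the tool's x, y, z scaled (see below), a list of three; "turn": the turn, a rotation vector about the tool's x, y, z scaled (see below), a list of three; "hand": the opening, from 0 (shut) to 1 (fully open). In form: [{"translation": [x, y, z], "turn": [wx, wy, wz], "hand": hand}, ...]. A call has 1 to 20 rows; each row is the pose to reach, as a shift and turn from the pose commanded when the call began, along the tool's axes at that moment; what a row does not reach only later rows make up. The controller multiplies each number of a shift by 120 mm and each number of a turn by pi/2 rad. A row lasts 1/8 s, in which the tool goes at most 62.5 mm and 10.7 degrees, less where a joint would pass 70% of its speed; a pose out of reach is approached as far as the arm can. A call with a number of a shift or a turn outside -1 to 1 is refused whole. A call with a gripper value outside its range is refused whole. The fingers move at their own pace and stop on an object; "squeeze" is the grip in N (left out, the last holds). Time passes only in rows, so rows that repeat a pose let the fingers close. It gives the time, the measured TCP pose, the force and the opening at its end, in the units of the state.
- observe(): the state, without advancing time (a new reading comes with each control period).
- eyes.get_image(name): name is "scene" or "side" or "wrist"; returns (picture, depth): 384x512x3 uint8, blue, green, red; 384x512 float32, m along the optical axis (not along the pixel's ray), 0 where there is no reading.
- eyes.calibration(name): a dict with "K" (3x3 intrinsics, pixels), "origin" and "attitude" of the camera in the world. Camera axes: x right, y down, z forward; pixel columns grow to the right and rows downward; lengths in m; the calibration is good to about 2 mm. The wrist camera is an equidistant fisheye: a pixel r from the principal point sees the ray r / f radians off the axis. A picture is of the moment at which its call begins: read the wrist's pose just before it. calibration takes no time and is no camera call; for the wrist camera it gives the pose at the moment of the call.
- ticket.sign_off(): hands the job in, once; it reports no verdict.
Trained networks look in the newest picture that a camera, given by its name, has taken for a name from the list of things; names that differ only in an ending like _2 or _b are one class to them, and where a whole thing is asked for, a point or a joint stands for the part that bears it (a point fixed in the world has none). Each returns a list of dicts, best first, with "score" (0 to 1); they miss things now and then, are a little off and sometimes report something else, mostly with a low value. They report only what shows in the picture. A call takes as long as a camera call.
- finder.boxes_of(camera, name): "rect" ([left, top, right, bottom] in pixels, round what is visible of it).
The state is a dict: "clock": time; "joints": joint angles; "dq": joint speeds; "joint_efforts": joint torques, N m; "position": TCP position; "ee_rot": TCP orientation; "force": force on the tool from outside, world axes, zero at the start; "ft_torque": the same for the moment, N m; "width": opening from 0.0 (shut) to 1.0 (fully open).
Only numpy, scipy, OpenCV 4.12 (cv2) and the standard library are available. Lean on these libraries where they do the work, as an engineer would, in place of code of your own. Each camera call takes 0.05 s, during which the arm holds its last target. There are 200 camera calls.

## Working session

There is one attempt and no reset: what is moved stays moved. The work goes in short steps, Python scripts to look and compute and a tool call to move; the robot and the scene stay as the last step left them, time stands still between calls to the robot, and variables do not carry over. Pictures are saved under pics/ and viewed, about 12 in all and at most 16, crops included, and the job is handed in when it is done.

Besides the shell and the picture viewer there is one more tool, called after "Call:" in YAML: its name, and indented under it one key for each argument. arm_command: Moves the arm, as the interface text tells. Its arguments: {"type":"object","properties":{"plan":{"type":"array","items":{"type":"object","properties":{"translation":{"type":"array","items":{"type":"number"}},"turn":{"type":"array","items":{"type":"number"}},"hand":{"type":"number"}}}},"squeeze":{"type":"number"}},"required":["plan"]}

```bash
ls; mkdir -p pics; cat > h.py <<'E'
import numpy as np, cv2
from scipy.spatial.transform import Rotation as R
from cell import observe, eyes, ticket, finder
def cal(n):
    c=eyes.calibration(n); A=np.array(c["attitude"],float)
    if A.shape!=(3,3): A=R.from_rotvec(A).as_matrix() if A.size==3 else R.from_quat(A).as_matrix()
    return np.array(c["K"]),np.array(c["origin"]),A
def cloud(n):
    K,o,A=cal(n); im,d=eyes.get_image(n); h,w=d.shape
    u,v=np.meshgrid(np.arange(w),np.arange(h))
    x=(u-K[0,2])/K[0,0]; y=(v-K[1,2])/K[1,1]
    if n=="wrist":
        r=np.hypot(x,y); s=np.where(r>1e-6,np.tan(r)/np.maximum(r,1e-6),1); x=x*s;y=y*s
    P=np.stack([x*d,y*d,d],-1)@A.T+o
    P[d<=0]=np.nan
    return im,d,P
def st():
    s=observe(); print({k:np.round(s[k],4).tolist() for k in("clock","position","ee_rot","force","width","joints")}); return s
E
python3 - <<'E'
from h import *
print(eyes.calibration("scene"),eyes.calibration("side"))
st()
a,_,_=cloud("scene"); b,_,_=cloud("side"); cv2.imwrite("pics/a.png",a);cv2.imwrite("pics/b.png",b)
for c in("scene","side"):
  for n in("large","medium","small","cabinet","drawer_handle","sprayer","dispenser","tin"):
    print(c,n,[(round(x["score"],2),np.round(x["rect"]).tolist()) for x in finder.boxes_of(c,n)[:2]])
E
```

```text
pics
{'K': array([[416.58493799,   0.        , 256.10706745],
       [  0.        , 416.58493799, 187.31747002],
       [  0.        ,   0.        ,   1.        ]]), 'origin': array([ 1.01691122, -0.51299534,  1.11197034]), 'attitude': array([-2.37672325, -1.1034893 ,  0.31079009])} {'K': array([[378.61186289,   0.        , 246.1847849 ],
       [  0.        , 378.61186289, 186.68928767],
       [  0.        ,   0.        ,   1.        ]]), 'origin': array([1.17377879, 0.44682633, 0.63957207]), 'attitude': array([-1.07400709, -2.22464122,  1.21076404])}
{'clock': 0.0, 'position': [0.169, 0.6012, 0.2369], 'ee_rot': [2.5031, 1.8967, -0.0018], 'force': [-1.0674, -0.2287, -0.3908], 'width': 1.0002, 'joints': [-1.3996, 0.4352, 0.025, 1.5741, -0.0116, 1.134, -0.0751]}
scene large [(0.97, [139.0, 232.0, 185.0, 267.0]), (0.65, [247.0, 215.0, 287.0, 241.0])]
scene medium []
scene small [(0.59, [248.0, 216.0, 287.0, 241.0])]
scene cabinet [(0.96, [306.0, 115.0, 443.0, 239.0])]
scene drawer_handle [(0.86, [305.0, 115.0, 384.0, 186.0])]
scene sprayer []
scene dispenser [(0.82, [116.0, 187.0, 154.0, 225.0]), (0.2, [309.0, 220.0, 338.0, 261.0])]
scene tin [(0.44, [307.0, 112.0, 382.0, 185.0]), (0.35, [246.0, 215.0, 286.0, 242.0])]
side large [(0.68, [168.0, 138.0, 194.0, 179.0]), (0.31, [201.0, 196.0, 224.0, 232.0])]
side medium []
side small [(0.89, [203.0, 194.0, 226.0, 229.0])]
side cabinet [(0.8, [207.0, 205.0, 417.0, 384.0])]
side drawer_handle [(0.93, [281.0, 202.0, 419.0, 272.0])]
side sprayer [(0.86, [119.0, 145.0, 152.0, 209.0])]
side dispenser [(0.98, [208.0, 133.0, 237.0, 160.0])]
side tin [(0.78, [174.0, 224.0, 209.0, 277.0]), (0.74, [167.0, 137.0, 196.0, 180.0])]
```

View pics/a.png

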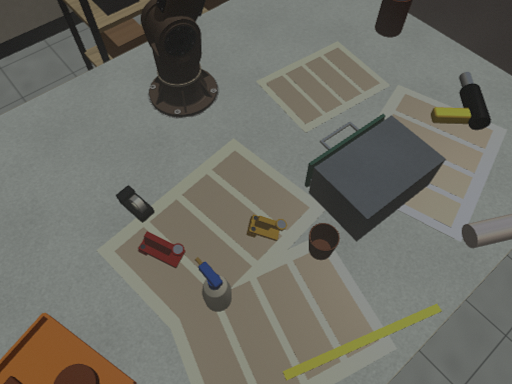

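View pics/b.png

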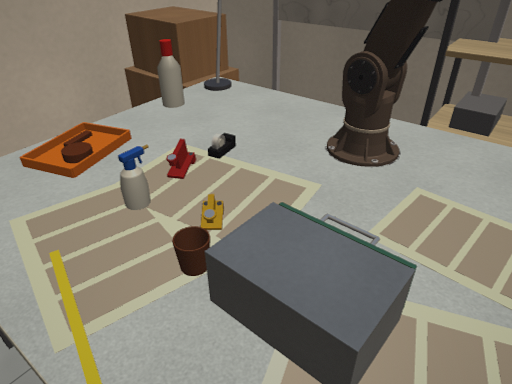

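Only red large (scene ~162,249) and yellow small (~267,227) are present. The sprayer stands beside large, the tin beside small and the cabinet, and the drawer is shut. I'll measure all of these in 3D next.

```bash
cat >> h.py <<'E'
def bracket(P,im,name,box=None):
    hsv=cv2.cvtColor(im,cv2.COLOR_BGR2HSV); H,S,V=[hsv[...,i].astype(int) for i in range(3)]
    m=((H<6)|(H>172))&(S>140)&(V>50) if name=="large" else (H>15)&(H<28)&(S>130)&(V>70)
    m=m&(P[...,2]>0.003)&(P[...,2]<0.3)
    if box is not None:
        k=np.zeros_like(m); k[box[1]-4:box[3]+4,box[0]-4:box[2]+4]=1; m&=k
    return m
E
python3 - <<'E'
from h import *
for c in("scene","side"):
    im,d,P=cloud(c)
    print(c,"bench z",np.nanmedian(P[...,2][(P[...,2]<0.02)&(P[...,2]>-0.02)]))
    box={"scene":[300,110,445,242],"side":[205,200,420,384]}[c]
    m=np.zeros(d.shape,bool); m[box[1]:box[3],box[0]:box[2]]=1
    t=m&(abs(P[...,2]-0.14)<0.012)
    q=P[t]; print("top z",np.median(q[:,2]),"n",len(q))
    r=cv2.minAreaRect((q[:,:2]*1000).astype(np.float32)); print("top",r)
    rr=q[:,:2]
    for n,b in(("large",{"scene":[139,232,185,267],"side":[168,138,196,180]}),("small",{"scene":[248,215,287,241],"side":[201,194,226,231]})):
        mm=bracket(P,im,n,b[c]); q=P[mm]
        pc=q[:,:2]-q[:,:2].mean(0); w,v=np.linalg.eigh(pc.T@pc)
        print(n,len(q),q.mean(0).round(4),np.percentile(q,[2,98],0).round(4).tolist(),"axis",v[:,1].round(3), "ext",np.ptp(pc@v[:,1]).round(3))
        hi=q[q[:,2]>np.percentile(q[:,2],98)-0.015]; 
        print("  high",hi.mean(0).round(3),len(hi)); 
        # web points
        zt=np.percentile(q[:,2],98); wb=q[q[:,2]>0.045][:,:2]
        vx,vy,x0,y0=cv2.fitLine(wb.astype(np.float32),cv2.DIST_HUBER,0,.01,.01).ravel(); print("  web dir",vx,vy,x0,y0,np.ptp((wb-[x0,y0])@[vx,vy]))
E
```

```text
scene bench z -0.000772189172022486
top z 0.13835513951859857 n 6996
top ((712.6190185546875, 203.6588134765625), (325.17950439453125, 234.900634765625), 87.3669204711914)
large 505 [ 0.5022 -0.4145  0.0445] [[0.4509, -0.4492, 0.01], [0.554, -0.3801, 0.0929]] axis [-0.877 -0.481] ext 0.136
  high [ 0.496 -0.407  0.086] 167
  web dir 0.91481286 0.40387797 0.503516 -0.40378207 0.11357959214646968
small 382 [ 0.6301 -0.1486  0.0366] [[0.5809, -0.1843, 0.01], [0.6676, -0.1182, 0.0728]] axis [-0.829 -0.559] ext 0.107
  high [ 0.631 -0.139  0.066] 105
  web dir 0.8439806 0.5363737 0.6261429 -0.14150707 0.081257530370241
side bench z 0.003098481439815004
top z 0.141805167337808 n 16604
top ((707.0183715820312, 204.18881225585938), (321.4491882324219, 238.9212646484375), 87.3070297241211)
large 600 [ 0.4962 -0.3947  0.0438] [[0.4342, -0.4198, 0.0082], [0.5491, -0.364, 0.0941]] axis [-0.954 -0.299] ext 0.137
  high [ 0.492 -0.4    0.087] 108
  web dir 0.89729595 0.4414294 0.49094516 -0.39697996 0.11444214915880913
small 537 [ 0.6303 -0.1286  0.0361] [[0.5831, -0.1737, 0.0052], [0.6686, -0.0971, 0.0756]] axis [-0.805 -0.593] ext 0.196
  high [ 0.629 -0.132  0.069] 118
  web dir 0.79522127 0.60631937 0.63855994 -0.12412017 0.15997254791826168
```

```bash
python3 - <<'E'
from h import *
a,_,P=cloud("scene")
b=cv2.resize(a[180:300,105:345],None,fx=3,fy=3,interpolation=cv2.INTER_CUBIC); 
c,_,_=cloud("side"); c=cv2.resize(c[120:290,100:250],None,fx=3,fy=3,interpolation=cv2.INTER_CUBIC)
cv2.imwrite("pics/c.png",b);cv2.imwrite("pics/d.png",c)
for n,p in(("pad l",(178,249)),("pad s",(281,225)),("spr",(217,290)),("tin rim",(322,229)),("disp",(135,203))): print(n,P[p[1],p[0]].round(3))
E
```

```text
pad l [ 0.545 -0.383  0.081]
pad s [ 0.661 -0.117  0.06 ]
spr [ 0.711 -0.376  0.117]
tin rim [ 0.745 -0.038  0.059]
disp [ 0.34  -0.394  0.067]
```

View pics/c.png

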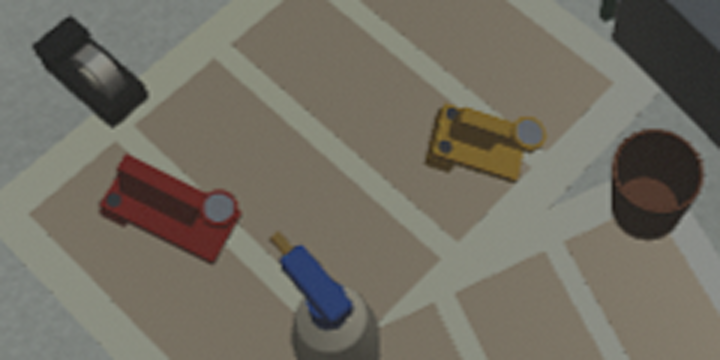

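The crop shows both brackets tilted, pad ends toward +x. The pad heights, 81 and 60 mm, match the geometry. I'll now fit the poses of the cabinet, handle and brackets against the given shapes.

```bash
cat >> h.py <<'E'
from scipy.optimize import least_squares
G={"large":(120,26,12.0,-50,26,94,48,100),"medium":(104,26,14.4,-42,18,84,40,90),"small":(88,26,17.9,-34,10,74,32,80)}
def sdf(p,lo,hi):
    c=(np.array(lo)+hi)/2; q=abs(p-c)-(np.array(hi)-lo)/2
    return np.linalg.norm(np.maximum(q,0),axis=1)+np.minimum(q.max(1),0)
def model(n,p):
    L,f,t,w0,w1,wz,px,pz=G[n]
    d=[sdf(p,[-L/2,-28,20],[L/2,28,32]),sdf(p,[-L/2,-28,0],[-L/2+f,28,20]),sdf(p,[w0,-8,32],[w1,8,wz]),sdf(p,[w1,-8,wz-25],[px,8,wz])]
    r=np.hypot(p[:,0]-px,p[:,1])-17; z=abs(p[:,2]-pz+4)-4
    d.append(np.maximum(r,z)); return np.min(d,0)
def fit(n,pts,x0,mode="bench"):
    """x,y,yaw of the bracket origin (mm/rad). bench: tilted known; free: x,y,yaw,z,tilt"""
    L,f,t,*_=G[n]; t=np.radians(t); e=-L/2+f
    pts=np.asarray(pts)*1000
    def loc(v):
        tt,z=(t,e*np.sin(t)) if mode=="bench" else (v[4],v[3])
        Rm=R.from_euler("ZY",[v[2],tt]).as_matrix()
        return (pts-[v[0],v[1],z])@Rm
    r=least_squares(lambda v:model(n,loc(v)),x0,loss="soft_l1",f_scale=2,x_scale=[1,1,.02] if mode=="bench" else [1,1,.02,1,.02])
    return r.x,np.median(abs(r.fun))
E
cat > loc.py <<'E'
from h import *
def seg(c,n,im,P):
    m=bracket(P,im,n)
    k,lab,stt,_=cv2.connectedComponentsWithStats(cv2.morphologyEx(m.astype(np.uint8),cv2.MORPH_CLOSE,np.ones((3,3))))
    for i in np.argsort(-stt[1:,4])+1:
        q=P[(lab==i)&m]
        ext=np.ptp(q[:,:2],0).max()
        if q[:,0].min()>0.2 and q[:,0].max()<0.9 and np.abs(q[:,1]).max()<0.7 and ext<0.2 and np.percentile(q[:,2],95)<0.2 and len(q)>60: return q
    return np.zeros((0,3))
def locate(names=("large","small"),mode="bench",cams=("scene","side"),show=True):
    S={c:cloud(c) for c in cams}; out={}
    for n in names:
        Q=[seg(c,n,S[c][0],S[c][2]) for c in cams]
        for tag,q in list(zip(cams,Q))+[("both",np.concatenate(Q))]:
            if len(q)<60: print(n,tag,"too few",len(q)); continue
            m=q.mean(0)*1000; best=None
            for y in np.arange(-np.pi,np.pi,np.pi/4):
                x0=[m[0],m[1],y]+([] if mode=="bench" else [14,0.])
                r=fit(n,q,x0,mode)
                v,e=r
                if best is None or e<best[1]: best=r
            v,e=best; v[2]=(v[2]+np.pi)%(2*np.pi)-np.pi
            print(n,tag,len(q),v.round(3).tolist(),"res",round(e,2)); out[n]=v
    return out,S
E
python3 - <<'E'
from loc import *
out,S=locate()
for c in S:
    im,d,P=S[c]
    hsv=cv2.cvtColor(im,cv2.COLOR_BGR2HSV)
    q=P.reshape(-1,3); s=hsv.reshape(-1,3)
    sel=(abs(q[:,0]-.71)<.16)&(abs(q[:,1]-.2)<.2)
    th=q[sel&(q[:,2]>.134)&(q[:,2]<.148)]*1000
    f=lambda v:np.clip(sdf((th-[v[0],v[1],0])@R.from_euler("Z",v[2]).as_matrix(),[-105,-160,0],[105,160,200]),0,10)
    g=th[:,:2].astype(np.float32); r=cv2.minAreaRect(g); print(c,"top rect",r)
    a=np.radians(-2.65); ex=np.array([np.cos(a),np.sin(a)]); ey=np.array([-ex[1],ex[0]])
    print(" x' pct",np.percentile(g@ex,[.2,1,99,99.8]).round(1)," y' pct",np.percentile(g@ey,[.2,1,99,99.8]).round(1))
    gr=sel&(s[:,0]>50)&(s[:,0]<95)&(s[:,1]>80)&(q[:,2]>.03)&(q[:,2]<.16)
    w=q[gr]*1000; print(" green",len(w),np.percentile(w[:,:2]@ex,[2,50,98]).round(1) if len(w) else "", np.percentile(w[:,:2]@ey,[1,99]).round(1) if len(w) else "",np.percentile(w[:,2],[5,98]) if len(w) else "")
    hb=q[(q[:,0]>.48)&(q[:,0]<.575)&(q[:,1]>.1)&(q[:,1]<.35)&(q[:,2]>.09)&(q[:,2]<.125)]*1000
    h2=hb[:,:2]; print(" handle",len(hb),hb.mean(0).round(1) if len(hb) else "",np.percentile(h2@ex,[2,50,98]).round(1),np.percentile(h2@ey,[1,50,99]).round(1),np.median(hb[:,2]))
    spr=q[(np.hypot(q[:,0]-.71,q[:,1]+.376)<.09)&(q[:,2]>.02)]; print(" spr",np.percentile(spr,[2,98],0).round(3).tolist())
    tin=q[(np.hypot(q[:,0]-.745,q[:,1]+.038)<.07)&(q[:,2]>.02)]; print(" tin",np.percentile(tin,[2,98],0).round(3).tolist())
E
```

```text
large scene 326 [480.06, -415.415, 0.409] res 1.41
large side 605 [487.127, -407.016, 0.465] res 0.98
large both 931 [485.282, -408.125, 0.458] res 1.31
small scene 375 [615.125, -148.38, 0.661] res 1.32
small side 532 [617.215, -142.825, 0.671] res 1.14
small both 907 [616.103, -145.077, 0.646] res 1.32
scene top rect ((724.0526733398438, 202.379150390625), (324.09112548828125, 211.17042541503906), 87.55194854736328)
 x' pct [609.8 611.9 818.  819. ]  y' pct [ 74.9  76.6 392.  395.5]
 green 69 [583.2 585.5 589.7] [ 86.5 382. ] [122.93676037 130.12584566]
 handle 157 [552.9 206.3 108.6] [533.7 541.  562.1] [171.  232.3 297.6] 108.7801943148643
 spr [[0.642, -0.406, 0.028], [0.732, -0.343, 0.167]]
 tin [[0.733, -0.099, 0.021], [0.808, -0.022, 0.086]]
side top rect ((719.508056640625, 203.25067138671875), (321.65167236328125, 213.36985778808594), 87.43212127685547)
 x' pct [605.5 608.2 814.6 815.3]  y' pct [ 77.7  81.7 396.  396.8]
 green 499 [581.  586.7 590.6] [ 88.4 389.3] [127.47273645 131.66043224]
 handle 318 [548.9 215.5 112. ] [530.3 536.6 557.9] [174.3 243.5 301. ] 112.68458703352385
 spr [[0.648, -0.379, 0.023], [0.728, -0.332, 0.168]]
 tin [[0.729, -0.096, 0.023], [0.806, -0.018, 0.088]]
```

```bash
cat > mv.py <<'E'
from h import *
def down(deg): return R.from_euler("Z",deg,degrees=True)*R.from_matrix(np.diag([1,-1,-1.]))
def onb(yaw,t,flip=False): # yaw,t rad: tool gripping a bracket across its y
    M=np.array([[0,-1,0],[-1,0,0],[0,0,-1.]])
    if flip: M=M@np.diag([-1,-1,1])
    return R.from_euler("ZY",[yaw,t])*R.from_matrix(M)
def plan(*tg,start=None):
    """tg: (pos, Rotation) of the TCP, one per call; prints the numbers"""
    s=observe(); p,r=(np.array(s["position"]),R.from_rotvec(s["ee_rot"])) if start is None else start
    for q,o in tg:
        tr=np.round(r.inv().apply(np.array(q)-p)/.12,3); tu=np.round((r.inv()*o).as_rotvec()/(np.pi/2),3)
        print("to",np.round(q,3).tolist(),"tr",tr.tolist(),"turn",tu.tolist(),"rows>=",int(np.ceil(max(np.linalg.norm(tr)*120/62.5,np.linalg.norm(tu)*90/10.7))),"" if max(abs(np.r_[tr,tu]))<=1 else "TOO FAR")
        p=p+r.apply(tr*.12); r=r*R.from_rotvec(tu*np.pi/2)
E
python3 - <<'E'
from mv import *
D=down(-2.55)
plan(([.26,.50,.22],down(36)),([.36,.41,.22],D),([.46,.31,.22],D),([.547,.212,.2],D),([.547,.212,.1],D))
E
```

```text
to [0.26, 0.5, 0.22] tr [-0.611, 0.959, 0.148] turn [-0.0, -0.0, 0.426] rows>= 4 
to [0.36, 0.41, 0.22] tr [0.234, 1.097, -0.0] turn [-0.0, -0.0, 0.428] rows>= 4 TOO FAR
to [0.46, 0.31, 0.22] tr [0.869, 0.795, -0.0] turn [-0.0, -0.0, 0.0] rows>= 3 
to [0.547, 0.212, 0.2] tr [0.761, 0.784, 0.167] turn [-0.0, -0.0, 0.0] rows>= 3 
to [0.547, 0.212, 0.1] tr [0.0, -0.0, 0.833] turn [-0.0, -0.0, 0.0] rows>= 2
```

Call:
arm_command:
  plan:
    - {"translation":[-0.3,0.48,0.07],"turn":[0,0,0.1],"hand":0.35}
    - {"translation":[-0.61,0.96,0.15],"turn":[0,0,0.2],"hand":0.35}
    - {"translation":[-0.61,0.96,0.15],"turn":[0,0,0.32],"hand":0.35}
    - {"translation":[-0.61,0.96,0.15],"turn":[0,0,0.426],"hand":0.35}
    - {"translation":[-0.61,0.96,0.15],"turn":[0,0,0.426],"hand":0.35}

```text
clock: 1.82
position: [0.2602, 0.5001, 0.2199]
ee_rot: [-2.988, -0.971, -0.0]
force: [-0.3, 0.0, 0.3]
width: 0.508
```

Call:
arm_command:
  plan:
    - {"translation":[0.1,0.5,0],"turn":[0,0,0.11],"hand":0.35}
    - {"translation":[0.2,0.95,0],"turn":[0,0,0.22],"hand":0.35}
    - {"translation":[0.2,0.95,0],"turn":[0,0,0.33],"hand":0.35}
    - {"translation":[0.2,0.95,0],"turn":[0,0,0.428],"hand":0.35}
    - {"translation":[0.2,0.95,0],"turn":[0,0,0.428],"hand":0.35}

```text
clock: 2.45
position: [0.3462, 0.4223, 0.2197]
ee_rot: [3.141, -0.062, 0.0]
force: [0.2, 0.5, -0.3]
width: 0.353
```

Call:
arm_command:
  plan:
    - {"translation":[0.43,0.4,0],"turn":[0,0,0],"hand":0.35}
    - {"translation":[0.87,0.8,0],"turn":[0,0,0],"hand":0.35}
    - {"translation":[0.87,0.8,0],"turn":[0,0,0],"hand":0.35}
    - {"translation":[0.87,0.8,0],"turn":[0,0,0],"hand":0.35}

```text
clock: 2.95
position: [0.4471, 0.3208, 0.2197]
ee_rot: [3.141, -0.067, 0.0]
force: [-0.6, 1.3, 0.8]
width: 0.353
```

```bash
python3 - <<'E'
from mv import *
D=down(-2.55); s=st()
plan(([.547,.212,.2],D),([.547,.212,.1],D))
im,d,P=cloud("wrist"); cv2.imwrite("pics/e.png",im)
q=P.reshape(-1,3)
a=np.radians(-2.55); ex=np.array([np.cos(a),np.sin(a)]); ey=np.array([-ex[1],ex[0]])
k=(q[:,2]>.095)&(q[:,2]<.12)&(q[:,0]>.5)&(q[:,0]<.575)&(q[:,1]>.1)&(q[:,1]<.33)
h=q[k]; print(len(h),h.mean(0),np.percentile(h[:,:2]@ex,[2,50,98]),np.percentile(h[:,:2]@ey,[2,50,98]))
E
```

```text
{'clock': 2.95, 'position': [0.4471, 0.3208, 0.2197], 'ee_rot': [3.1409, -0.067, 0.0001], 'force': [-0.6499, 1.3152, 0.8131], 'width': 0.3533, 'joints': [-1.0357, 0.3394, 0.4188, 1.8073, -0.1588, 1.0278, -0.5984]}
to [0.547, 0.212, 0.2] tr [0.871, 0.87, 0.165] turn [0.0, -0.0, 0.001] rows>= 3 
to [0.547, 0.212, 0.1] tr [-0.0, 0.0, 0.833] turn [0.0, -0.0, 0.0] rows>= 2 
174 [0.55748394 0.27399791 0.10956523] [0.53011633 0.5442141  0.56165272] [0.29591985 0.29863175 0.30050433]
```

Call:
arm_command:
  plan:
    - {"translation":[0.43,0.43,0.08],"turn":[0,0,0],"hand":0.35}
    - {"translation":[0.87,0.87,0.16],"turn":[0,0,0],"hand":0.35}
    - {"translation":[0.87,0.87,0.16],"turn":[0,0,0],"hand":0.35}
    - {"translation":[0.87,0.87,0.16],"turn":[0,0,0],"hand":0.35}
    - {"translation":[0.87,0.87,0.16],"turn":[0,0,0],"hand":0.35}

```text
clock: 3.62
position: [0.5448, 0.2152, 0.2003]
ee_rot: [-3.14, 0.063, 0.002]
force: [0.5, -0.1, 0.5]
width: 0.347
```

```bash
python3 - <<'E'
from mv import *
D=down(-2.55); s=st()
plan(([.547,.212,.1],D))
im,d,P=cloud("wrist"); cv2.imwrite("pics/f.png",im)
q=P.reshape(-1,3)
a=np.radians(-2.55); ex=np.array([np.cos(a),np.sin(a)]); ey=np.array([-ex[1],ex[0]])
for lo,hi in((160,200),(200,230),(230,260),(260,310)):
    u,v=q[:,:2]@ex*1000,q[:,:2]@ey*1000
    k=(q[:,2]>.1)&(q[:,2]<.12)&(u>500)&(u<575)&(v>lo)&(v<hi)
    print(k.sum(),np.percentile(u[k],[2,50,98]).round(1) if k.sum() else"")
k=(q[:,2]>.12)&(q[:,2]<.14)&(u>565)&(u<620)&(v>100)&(v<350); print(np.percentile(u[k],[1,10,50,90]).round(1))
E
```

```text
{'clock': 3.625, 'position': [0.5448, 0.2152, 0.2003], 'ee_rot': [-3.1399, 0.063, 0.0018], 'force': [0.4997, -0.1026, 0.4862], 'width': 0.3474, 'joints': [-0.7839, 0.4219, 0.4447, 1.7469, -0.2098, 1.0204, -0.3029]}
to [0.547, 0.212, 0.1] tr [0.021, 0.027, 0.836] turn [-0.001, 0.001, 0.003] rows>= 2 
357 [531.  538.1 559.7]
340 [531.  535.3 539.6]
412 [530.1 535.1 539.4]
1121 [530.1 539.  573.4]
[579.4 580.7 590.1 616.3]
```

View pics/f.png

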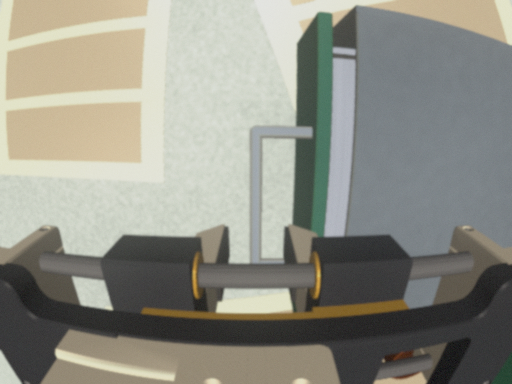

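The wrist view shows the handle bar (column ~257) between the fingers (228–285). The drawer already stands open a slit. I'll descend and grip.

Call:
arm_command:
  plan:
    - {"translation":[0,0,0.3],"turn":[0,0,0],"hand":0.35}
    - {"translation":[0,0.02,0.6],"turn":[0,0,0],"hand":0.35}
    - {"translation":[0,0.02,0.83],"turn":[0,0,0],"hand":0.35}
    - {"translation":[0,0.02,0.83],"turn":[0,0,0],"hand":0.35}
    - {"translation":[0,0.02,0.83],"turn":[0,0,0],"hand":0.0}
    - {"translation":[0,0.02,0.83],"turn":[0,0,0],"hand":0.0}
    - {"translation":[0,0.02,0.83],"turn":[0,0,0],"hand":0.0}
    - {"translation":[0,0.02,0.83],"turn":[0,0,0],"hand":0.0}
    - {"translation":[0,0.02,0.83],"turn":[0,0,0],"hand":0.0}
  squeeze: 30

```text
clock: 4.8
position: [0.5456, 0.2107, 0.1019]
ee_rot: [-3.14, 0.069, 0.001]
force: [-4.7, 0.8, 7.6]
width: 0.099
```

Call:
arm_command:
  plan:
    - {"translation":[-0.08,0,0],"turn":[0,0,0],"hand":0}
    - {"translation":[-0.18,0,0],"turn":[0,0,0],"hand":0}
    - {"translation":[-0.3,0,0],"turn":[0,0,0],"hand":0}
    - {"translation":[-0.42,0,0],"turn":[0,0,0],"hand":0}
    - {"translation":[-0.54,0,0],"turn":[0,0,0],"hand":0}
    - {"translation":[-0.66,0,0],"turn":[0,0,0],"hand":0}
    - {"translation":[-0.78,0,0],"turn":[0,0,0],"hand":0}
    - {"translation":[-0.9,0,0],"turn":[0,0,0],"hand":0}
    - {"translation":[-1,0,0],"turn":[0,0,0],"hand":0}
    - {"translation":[-1,0,0],"turn":[0,0,0],"hand":0}

```text
clock: 6.05
position: [0.4263, 0.216, 0.1019]
ee_rot: [-3.139, 0.069, -0.002]
force: [-2.4, 0.6, 8.3]
width: 0.101
```

Call:
arm_command:
  plan:
    - {"translation":[-0.1,0,0],"turn":[0,0,0],"hand":0}
    - {"translation":[-0.18,0,0],"turn":[0,0,0],"hand":0}
    - {"translation":[-0.26,0,0],"turn":[0,0,0],"hand":0}
    - {"translation":[-0.33,0,0],"turn":[0,0,0],"hand":0}
    - {"translation":[-0.36,0,0],"turn":[0,0,0],"hand":0}
    - {"translation":[-0.36,0,0],"turn":[0,0,0],"hand":0}

```text
clock: 6.8
position: [0.3846, 0.2179, 0.1019]
ee_rot: [-3.139, 0.07, -0.004]
force: [3.7, -0.3, 7.2]
width: 0.099
```

Call:
arm_command:
  plan:
    - {"translation":[-0.03,0,0],"turn":[0,0,0],"hand":0}
    - {"translation":[-0.05,0,0],"turn":[0,0,0],"hand":0}
    - {"translation":[-0.07,0,0],"turn":[0,0,0],"hand":0}
    - {"translation":[-0.07,0,0],"turn":[0,0,0],"hand":0}

```text
clock: 7.3
position: [0.3786, 0.2182, 0.1019]
ee_rot: [-3.138, 0.072, -0.011]
force: [13.7, -1.3, -3.3]
width: 0.099
```

Call:
arm_command:
  plan:
    - {"translation":[0.02,0,0],"turn":[0,0,0],"hand":0.35}
    - {"translation":[0.02,0,0],"turn":[0,0,0],"hand":0.35}
    - {"translation":[0.02,0,0],"turn":[0,0,0],"hand":0.35}
    - {"translation":[0.02,0,0],"turn":[0,0,0],"hand":0.35}
    - {"translation":[0.02,0,-0.2],"turn":[0,0,0],"hand":0.35}
    - {"translation":[0.02,0,-0.5],"turn":[0,0,0],"hand":0.35}
    - {"translation":[0.02,0,-1],"turn":[0,0,0],"hand":0.35}
    - {"translation":[0.02,0,-1],"turn":[0,0,0],"hand":0.35}
    - {"translation":[0.02,0,-1],"turn":[0,0,0],"hand":0.35}

```text
clock: 8.43
position: [0.3766, 0.2176, 0.2208]
ee_rot: [-3.14, 0.069, 0.0]
force: [-0.6, -1.0, 0.4]
width: 0.348
```

```bash
python3 - <<'E'
from loc import *
s=st()
out,S=locate()
a=np.radians(-2.55); ex=np.array([np.cos(a),np.sin(a)]); ey=np.array([-ex[1],ex[0]])
S["wrist"]=cloud("wrist"); cv2.imwrite("pics/g.png",S["wrist"][0])
for c in S:
    im,d,P=S[c]; q=P.reshape(-1,3); h=cv2.cvtColor(im,cv2.COLOR_BGR2HSV).reshape(-1,3).astype(int)
    u,v=q[:,:2]@ex*1000,q[:,:2]@ey*1000
    o=(h[:,0]>5)&(h[:,0]<18)&(h[:,1]>140)&(q[:,2]>.01)&(q[:,2]<.05)&(u>480)&(u<640)&(v>50)&(v<420)
    if o.sum(): print(c,"orange",o.sum(),np.percentile(u[o],[2,50,98]).round(1),np.percentile(v[o],[2,98]).round(1),np.median(q[o,2]))
    g=(h[:,0]>50)&(h[:,0]<95)&(h[:,1]>60)&(q[:,2]>.118)&(q[:,2]<.14)&(u>380)&(u<460)&(v>50)&(v<420)
    if g.sum(): print(c,"green top",g.sum(),np.percentile(u[g],[2,50,98]).round(1),np.percentile(v[g],[1,99]).round(1))
E
```

```text
{'clock': 8.425, 'position': [0.3766, 0.2176, 0.2208], 'ee_rot': [-3.1403, 0.0693, 0.0003], 'force': [-0.6262, -1.0077, 0.4325], 'width': 0.3483, 'joints': [-1.0738, 0.1363, 0.486, 2.0626, -0.0782, 0.9597, -0.5908]}
large scene 495 [479.291, -413.189, 0.459] res 1.32
large side 604 [487.239, -406.97, 0.461] res 1.03
large both 1099 [483.554, -409.147, 0.452] res 1.44
small scene 378 [614.391, -148.44, 0.654] res 1.19
small side 535 [616.828, -142.872, 0.67] res 1.26
small both 913 [615.735, -145.204, 0.646] res 1.29
scene orange 485 [538.8 550.7 573.4] [105.6 367.4] 0.0319256967468573
scene green top 218 [418.4 423.9 429.2] [ 80.9 380.1]
side green top 826 [417.4 423.9 426.7] [ 86.4 387.9]
wrist orange 8797 [535.1 568.3 604.4] [131.  369.8] 0.033709479961690436
wrist green top 2719 [414.5 419.3 424.5] [203.6 387.2]
```

View pics/g.png

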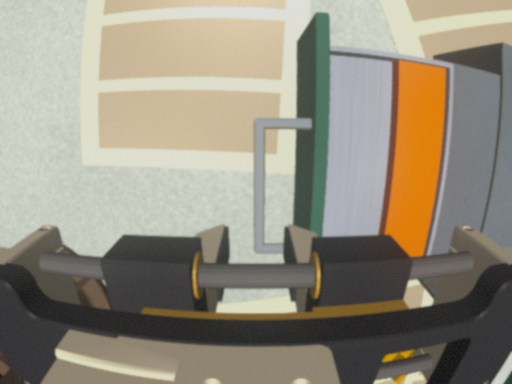

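The drawer is fully open. The wrist view shows the floor, and the orange ledge at columns ~395–445, clear as expected. I'll place small first for hand clearance, after refining its pose with a wrist look.

```bash
python3 - <<'E'
from mv import *
plan(([.43,.115,.23],down(-20)),([.49,-.0,.23],down(-37)),([.53,-.11,.22],down(-53)),([.545,-.19,.2],down(-53)))
E
```

```text
to [0.43, 0.115, 0.23] tr [0.485, 0.83, -0.084] turn [0.001, 0.001, 0.194] rows>= 2 
to [0.49, -0.0, 0.23] tr [0.798, 0.73, 0.0] turn [0.0, -0.0, 0.189] rows>= 3 
to [0.53, -0.11, 0.22] tr [0.818, 0.531, 0.084] turn [0.0, -0.0, 0.178] rows>= 2 
to [0.545, -0.19, 0.2] tr [0.607, 0.301, 0.167] turn [0.0, -0.0, -0.0] rows>= 2
```

Call:
arm_command:
  plan:
    - {"translation":[0.24,0.42,-0.08],"turn":[0,0,0.1],"hand":0.6}
    - {"translation":[0.485,0.83,-0.08],"turn":[0,0,0.194],"hand":0.6}
    - {"translation":[0.485,0.83,-0.08],"turn":[0,0,0.194],"hand":0.6}
    - {"translation":[0.485,0.83,-0.08],"turn":[0,0,0.194],"hand":0.6}

```text
clock: 9.07
position: [0.4302, 0.1155, 0.2297]
ee_rot: [3.093, -0.546, -0.002]
force: [-0.4, -0.3, -0.3]
width: 0.601
```

Call:
arm_command:
  plan:
    - {"translation":[0.4,0.37,0],"turn":[0,0,0.1],"hand":0.6}
    - {"translation":[0.8,0.73,0],"turn":[0,0,0.19],"hand":0.6}
    - {"translation":[0.8,0.73,0],"turn":[0,0,0.19],"hand":0.6}
    - {"translation":[0.8,0.73,0],"turn":[0,0,0.19],"hand":0.6}

```text
clock: 9.57
position: [0.4905, 0.0014, 0.2298]
ee_rot: [2.979, -0.997, -0.002]
force: [-0.8, -0.2, 0.3]
width: 0.6
```

Call:
arm_command:
  plan:
    - {"translation":[0.41,0.27,0.04],"turn":[0,0,0.09],"hand":0.6}
    - {"translation":[0.82,0.53,0.08],"turn":[0,0,0.178],"hand":0.6}
    - {"translation":[0.82,0.53,0.08],"turn":[0,0,0.178],"hand":0.6}
    - {"translation":[0.82,0.53,0.08],"turn":[0,0,0.178],"hand":0.6}

```text
clock: 10.07
position: [0.5308, -0.1074, 0.2203]
ee_rot: [-2.812, 1.4, 0.003]
force: [0.3, -0.4, -0.6]
width: 0.596
```

Call:
arm_command:
  plan:
    - {"translation":[0.3,0.15,0.08],"turn":[0,0,0],"hand":0.6}
    - {"translation":[0.6,0.3,0.17],"turn":[0,0,0],"hand":0.6}
    - {"translation":[0.6,0.3,0.17],"turn":[0,0,0],"hand":0.6}
    - {"translation":[0.6,0.3,0.17],"turn":[0,0,0],"hand":0.6}
    - {"translation":[0.6,0.3,0.17],"turn":[0,0,0],"hand":0.6}

```text
clock: 10.7
position: [0.5458, -0.1865, 0.2006]
ee_rot: [-2.811, 1.4, 0.001]
force: [0.3, 0.6, 0.5]
width: 0.599
```

```bash
cat >> mv.py <<'E'
def grip(n,v,up=0,t=None,z0=None,dz=3.):
    """TCP pose for gripping bracket n with origin v=(x,y,yaw) mm; up: m back along the tool; dz mm above the named web point"""
    L,f,tt,*_=G[n]; t=np.radians(tt) if t is None else t
    z=(-L/2+f)*np.sin(t) if z0 is None else z0
    wz={"large":78,"medium":68,"small":58}[n]
    p=np.array([v[0],v[1],z])+R.from_euler("ZY",[v[2],t]).apply([-8,0,wz+dz-8+up*1000])
    return p/1000,onb(v[2],t)
E
python3 - <<'E'
from loc import *; from mv import *
st(); out,S=locate(("small",),cams=("wrist","side"))
cv2.imwrite("pics/h.png",S["wrist"][0])
E
```

```text
{'clock': 10.7, 'position': [0.5458, -0.1865, 0.2006], 'ee_rot': [-2.8112, 1.3996, 0.0007], 'force': [0.3083, 0.555, 0.4706], 'width': 0.5991, 'joints': [-0.3071, 0.4678, 0.7835, 1.786, -0.3784, 1.0446, -0.307]}
small wrist 3921 [613.416, -148.34, 0.678] res 0.5
small side 535 [617.27, -142.762, 0.681] res 1.18
small both 4456 [612.62, -146.946, 0.675] res 0.56
```

```bash
python3 - <<'E'
from mv import *
v=[613.2,-147.8,.677]
plan(grip("small",v,.07),grip("small",v,0))
print(grip("small",v,0)[0])
E
```

```text
to [0.637, -0.129, 0.114] tr [0.068, -0.898, 0.724] turn [-0.199, 0.003, -0.02] rows>= 3 
to [0.62, -0.142, 0.047] tr [0.0, 0.001, 0.583] turn [-0.0, 0.0, 0.0] rows>= 2 
[ 0.61996345 -0.14236414  0.04736094]
```

Call:
arm_command:
  plan:
    - {"translation":[0.03,-0.35,0.15],"turn":[-0.07,0,-0.01],"hand":0.6}
    - {"translation":[0.07,-0.7,0.4],"turn":[-0.14,0,-0.02],"hand":0.6}
    - {"translation":[0.068,-0.898,0.724],"turn":[-0.199,0.003,-0.02],"hand":0.6}
    - {"translation":[0.068,-0.898,0.724],"turn":[-0.199,0.003,-0.02],"hand":0.6}
    - {"translation":[0.068,-0.898,0.724],"turn":[-0.199,0.003,-0.02],"hand":0.6}
    - {"translation":[0.068,-0.898,0.724],"turn":[-0.199,0.003,-0.02],"hand":0.6}

```text
clock: 11.55
position: [0.6364, -0.1325, 0.1159]
ee_rot: [2.572, -1.24, -0.191]
force: [-0.6, -0.3, -0.0]
width: 0.602
```

```bash
python3 - <<'E'
from mv import *
st(); v=[613.2,-147.8,.677]
plan(grip("small",v,0))
E
```

```text
{'clock': 11.55, 'position': [0.6364, -0.1325, 0.1159], 'ee_rot': [2.572, -1.2398, -0.1913], 'force': [-0.5588, -0.261, -0.0153], 'width': 0.6022, 'joints': [-0.4104, 0.829, 0.774, 1.4829, -0.3178, 1.2246, -0.5266]}
to [0.62, -0.142, 0.047] tr [-0.022, -0.023, 0.593] turn [-0.001, -0.0, -0.003] rows>= 2
```

Call:
arm_command:
  plan:
    - {"translation":[-0.02,-0.02,0.2],"turn":[0,0,0],"hand":0.6}
    - {"translation":[-0.02,-0.02,0.4],"turn":[0,0,0],"hand":0.6}
    - {"translation":[-0.02,-0.02,0.59],"turn":[0,0,0],"hand":0.6}
    - {"translation":[-0.02,-0.02,0.59],"turn":[0,0,0],"hand":0.6}
    - {"translation":[-0.02,-0.02,0.59],"turn":[0,0,0],"hand":0}
    - {"translation":[-0.02,-0.02,0.59],"turn":[0,0,0],"hand":0}
    - {"translation":[-0.02,-0.02,0.59],"turn":[0,0,0],"hand":0}
    - {"translation":[-0.02,-0.02,0.59],"turn":[0,0,0],"hand":0}
    - {"translation":[-0.02,-0.02,0.59],"turn":[0,0,0],"hand":0}
    - {"translation":[-0.02,-0.02,0.59],"turn":[0,0,0],"hand":0}
    - {"translation":[-0.02,-0.02,0.59],"turn":[0,0,0],"hand":0}
  squeeze: 40

```text
clock: 12.92
position: [0.62, -0.1411, 0.0457]
ee_rot: [2.572, -1.236, -0.195]
force: [-0.1, 0.6, 3.0]
width: 0.167
```

```bash
python3 - <<'E'
from mv import *
s=st(); p=np.array(s["position"]); r=R.from_rotvec(s["ee_rot"])
a=np.radians(-2.55); ex=np.array([np.cos(a),np.sin(a)]); ey=np.array([-ex[1],ex[0]])
# target in drawer: origin drawer x 88, y +65
xy=(427+88)*ex+(236+65)*ey; v=[xy[0],xy[1],a]
pl=grip("small",v,0,t=0.,z0=14); print(pl[0])
T=pl[1]
mid=lambda f:R.from_rotvec(r.as_rotvec())*R.from_rotvec(f*(r.inv()*T).as_rotvec())
P=lambda x,y,z:[x,y,z]
plan((p+[0,0,.12],r),([.58,-.05,.25],mid(.35)),([.55,.06,.25],mid(.7)),([.53,.17,.25],T),([pl[0][0],pl[0][1],.23],T))
E
```

```text
{'clock': 12.925, 'position': [0.62, -0.1411, 0.0457], 'ee_rot': [2.5723, -1.2356, -0.1946], 'force': [-0.1064, 0.5882, 2.9854], 'width': 0.1668, 'joints': [-0.3915, 0.8868, 0.7362, 1.5703, -0.3535, 1.0864, -0.5018]}
[0.51988981 0.2781449  0.067     ]
to [0.62, -0.141, 0.166] tr [-0.0, 0.307, -0.952] turn [0.0, 0.0, 0.0] rows>= 2 
to [0.58, -0.05, 0.25] tr [-0.801, 0.012, -0.734] turn [0.067, -0.025, 0.159] rows>= 3 
to [0.55, 0.06, 0.25] tr [-0.938, -0.141, -0.054] turn [0.066, -0.025, 0.159] rows>= 2 
to [0.53, 0.17, 0.25] tr [-0.932, 0.011, -0.021] turn [0.057, -0.021, 0.136] rows>= 2 
to [0.52, 0.278, 0.23] tr [-0.897, 0.123, 0.166] turn [0.0, -0.0, 0.0] rows>= 2
```

Call:
arm_command:
  plan:
    - {"translation":[0,0.06,-0.2],"turn":[0,0,0],"hand":0}
    - {"translation":[0,0.18,-0.55],"turn":[0,0,0],"hand":0}
    - {"translation":[0,0.31,-0.95],"turn":[0,0,0],"hand":0}
    - {"translation":[0,0.31,-0.95],"turn":[0,0,0],"hand":0}
    - {"translation":[0,0.31,-0.95],"turn":[0,0,0],"hand":0}

```text
clock: 13.55
position: [0.619, -0.1407, 0.1642]
ee_rot: [2.573, -1.235, -0.198]
force: [0.1, 0.3, -4.4]
width: 0.174
```

Call:
arm_command:
  plan:
    - {"translation":[-0.27,0,-0.25],"turn":[0.02,-0.01,0.05],"hand":0}
    - {"translation":[-0.53,0.01,-0.5],"turn":[0.045,-0.017,0.1],"hand":0}
    - {"translation":[-0.8,0.01,-0.73],"turn":[0.067,-0.025,0.159],"hand":0}
    - {"translation":[-0.8,0.01,-0.73],"turn":[0.067,-0.025,0.159],"hand":0}
    - {"translation":[-0.8,0.01,-0.73],"turn":[0.067,-0.025,0.159],"hand":0}

```text
clock: 14.18
position: [0.5791, -0.0502, 0.2477]
ee_rot: [2.478, -1.603, -0.135]
force: [0.4, -0.7, -4.1]
width: 0.174
```

Call:
arm_command:
  plan:
    - {"translation":[-0.3,-0.05,-0.02],"turn":[0.02,-0.01,0.05],"hand":0}
    - {"translation":[-0.62,-0.1,-0.04],"turn":[0.045,-0.017,0.1],"hand":0}
    - {"translation":[-0.94,-0.14,-0.05],"turn":[0.066,-0.025,0.159],"hand":0}
    - {"translation":[-0.94,-0.14,-0.05],"turn":[0.066,-0.025,0.159],"hand":0}
    - {"translation":[-0.94,-0.14,-0.05],"turn":[0.066,-0.025,0.159],"hand":0}

```text
clock: 14.8
position: [0.5493, 0.0587, 0.2479]
ee_rot: [2.334, -1.967, -0.064]
force: [-0.4, -0.3, -3.9]
width: 0.17
```

Call:
arm_command:
  plan:
    - {"translation":[-0.3,0,-0.01],"turn":[0.02,-0.01,0.05],"hand":0}
    - {"translation":[-0.62,0.01,-0.02],"turn":[0.04,-0.015,0.1],"hand":0}
    - {"translation":[-0.93,0.01,-0.02],"turn":[0.057,-0.021,0.136],"hand":0}
    - {"translation":[-0.93,0.01,-0.02],"turn":[0.057,-0.021,0.136],"hand":0}
    - {"translation":[-0.93,0.01,-0.02],"turn":[0.057,-0.021,0.136],"hand":0}
    - {"translation":[-0.93,0.01,-0.02],"turn":[0.057,-0.021,0.136],"hand":0}

```text
clock: 15.55
position: [0.5301, 0.1676, 0.2487]
ee_rot: [2.168, -2.271, 0.001]
force: [-0.1, -0.6, -4.4]
width: 0.17
```

```bash
cat >> mv.py <<'E'
a=np.radians(-2.55); ex=np.array([np.cos(a),np.sin(a)]); ey=np.array([-ex[1],ex[0]])
def dr(x,y): 
    q=(427+x)*ex+(236+y)*ey; return [q[0],q[1],a]
E
python3 - <<'E'
from mv import *
s=st(); p,T=grip("small",dr(88,65),0,t=0.,z0=14)
plan((p+[0,0,.16],T),(p+[0,0,.05],T),(p+[0,0,.0],T))
im,_,_=cloud("scene"); cv2.imwrite("pics/i.png",cv2.resize(im[90:260,230:450],None,fx=3,fy=3))
E
```

```text
{'clock': 15.55, 'position': [0.5301, 0.1676, 0.2487], 'ee_rot': [2.1684, -2.2713, 0.0013], 'force': [-0.1022, -0.6128, -4.3865], 'width': 0.1701, 'joints': [-1.1522, 0.473, 1.0972, 1.7832, -0.4544, 1.1696, -1.5322]}
to [0.52, 0.278, 0.227] tr [-0.916, 0.128, 0.179] turn [0.0, -0.001, -0.001] rows>= 2 
to [0.52, 0.278, 0.117] tr [-0.0, -0.0, 0.917] turn [0.0, -0.0, -0.0] rows>= 2 
to [0.52, 0.278, 0.067] tr [-0.0, -0.001, 0.417] turn [0.0, -0.0, -0.0] rows>= 1
```

View pics/i.png

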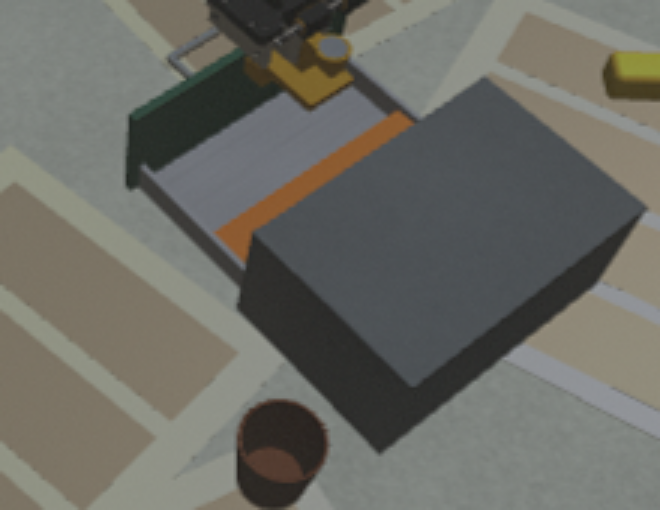

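Small is held level above the drawer, pad end toward the ledge. I'll move it over its spot and check the joint margins.

Call:
arm_command:
  plan:
    - {"translation":[-0.3,0.04,0.06],"turn":[0,0,0],"hand":0}
    - {"translation":[-0.6,0.08,0.12],"turn":[0,0,0],"hand":0}
    - {"translation":[-0.916,0.128,0.18],"turn":[0,0,0],"hand":0}
    - {"translation":[-0.916,0.128,0.18],"turn":[0,0,0],"hand":0}
    - {"translation":[-0.916,0.128,0.18],"turn":[0,0,0],"hand":0}

```text
clock: 16.23
position: [0.5195, 0.2789, 0.227]
ee_rot: [2.17, -2.27, 0.002]
force: [-0.0, -0.7, -3.9]
width: 0.17
```

Call:
arm_command:
  plan:
    - {"translation":[0,0,0.25],"turn":[0,0,0],"hand":0}
    - {"translation":[0,0,0.5],"turn":[0,0,0],"hand":0}
    - {"translation":[0,0,0.75],"turn":[0,0,0],"hand":0}
    - {"translation":[0,0,0.95],"turn":[0,0,0],"hand":0}
    - {"translation":[0,0,0.95],"turn":[0,0,0],"hand":0}
    - {"translation":[0,0,0.95],"turn":[0,0,0],"hand":0}

```text
clock: 16.98
position: [0.52, 0.2792, 0.1142]
ee_rot: [-2.17, 2.271, -0.001]
force: [-0.3, 0.3, -4.2]
width: 0.172
```

```bash
python3 - <<'E'
from mv import *
from loc import locate
s=st(); p,T=grip("small",dr(88,65),0,t=0.,z0=14)
plan((p,T))
locate(("small",),mode="free",cams=("scene","side"))
E
```

```text
{'clock': 16.975, 'position': [0.52, 0.2792, 0.1142], 'ee_rot': [-2.1701, 2.271, -0.0013], 'force': [-0.2781, 0.3196, -4.1741], 'width': 0.1716, 'joints': [-1.1902, 0.6729, 0.942, 1.8499, -0.6588, 0.9659, -1.5706]}
to [0.52, 0.278, 0.067] tr [0.009, 0.001, 0.394] turn [-0.001, -0.0, -0.001] rows>= 1 
small scene 205 [541.661, 276.38, -0.217, 60.29, -0.012] res 1.62
small side 709 [535.593, 278.39, -0.028, 64.983, 0.004] res 0.8
small both 914 [535.302, 278.366, -0.033, 64.738, 0.011] res 1.04
```

Call:
arm_command:
  plan:
    - {"translation":[0,0,0.1],"turn":[0,0,0],"hand":0}
    - {"translation":[0,0,0.2],"turn":[0,0,0],"hand":0}
    - {"translation":[0,0,0.28],"turn":[0,0,0],"hand":0}
    - {"translation":[0,0,0.33],"turn":[0,0,0],"hand":0}
    - {"translation":[0,0,0.36],"turn":[0,0,0],"hand":0}
    - {"translation":[0,0,0.36],"turn":[0,0,0],"hand":0}

```text
clock: 17.82
position: [0.5189, 0.2799, 0.0696]
ee_rot: [2.171, -2.269, 0.0]
force: [0.2, -0.6, -4.2]
width: 0.172
```

Call:
arm_command:
  plan:
    - {"translation":[0,0,0.015],"turn":[0,0,0],"hand":0}
    - {"translation":[0,0,0.03],"turn":[0,0,0],"hand":0}
    - {"translation":[0,0,0.03],"turn":[0,0,0],"hand":0}

```text
clock: 18.2
position: [0.5189, 0.28, 0.0661]
ee_rot: [2.171, -2.269, -0.0]
force: [-1.1, 0.3, -5.3]
width: 0.17
```

Call:
arm_command:
  plan:
    - {"translation":[0,0,0.01],"turn":[0,0,0],"hand":0}
    - {"translation":[0,0,0.02],"turn":[0,0,0],"hand":0}
    - {"translation":[0,0,0.02],"turn":[0,0,0],"hand":0}

```text
clock: 18.58
position: [0.5198, 0.2799, 0.0656]
ee_rot: [-2.171, 2.269, 0.0]
force: [-4.3, -1.6, 15.8]
width: 0.171
```

Call:
arm_command:
  plan:
    - {"translation":[0,0,-0.01],"turn":[0,0,0],"hand":0.45}
    - {"translation":[0,0,-0.01],"turn":[0,0,0],"hand":0.45}
    - {"translation":[0,0,-0.01],"turn":[0,0,0],"hand":0.45}
    - {"translation":[0,0,-0.01],"turn":[0,0,0],"hand":0.45}
    - {"translation":[0,0,-0.2],"turn":[0,0,0],"hand":0.45}
    - {"translation":[0,0,-0.5],"turn":[0,0,0],"hand":0.45}
    - {"translation":[0,0,-0.95],"turn":[0,0,0],"hand":0.45}
    - {"translation":[0,0,-0.95],"turn":[0,0,0],"hand":0.45}
    - {"translation":[0,0,-0.95],"turn":[0,0,0],"hand":0.45}

```text
clock: 19.7
position: [0.5185, 0.2802, 0.1774]
ee_rot: [2.172, -2.269, -0.001]
force: [-0.3, -0.4, -0.7]
width: 0.452
```

```bash
python3 - <<'E'
from mv import *
from loc import locate
s=st()
out,S=locate(("small",),mode="free"); 
out,S=locate(("large",))
w=out["large"]; print(grip("large",w,0)[0])
c=np.array([500,-400.])-120*np.array([np.cos(.455),np.sin(.455)]); print("view",c)
D=lambda d:down(d)
plan(([.51,.2,.26],D(-84)),([.49,.09,.26],D(-78)),([.46,-.02,.26],D(-72)),([.43,-.13,.26],D(-68)),([.40,-.25,.26],D(-64)),([.40,-.34,.2],D(-64)),([.40,-.45,.2],D(-64)))
E
```

```text
{'clock': 19.7, 'position': [0.5185, 0.2802, 0.1774], 'ee_rot': [2.1717, -2.2686, -0.0008], 'force': [-0.2641, -0.4231, -0.6798], 'width': 0.4518, 'joints': [-1.2392, 0.6044, 1.0127, 1.7899, -0.5783, 1.0797, -1.6326]}
small scene 287 [532.17, 277.991, -0.049, 12.41, 0.011] res 1.26
small side 292 [515.856, 280.129, -0.013, 15.895, 0.031] res 0.5
small both 579 [525.418, 279.212, -0.047, 14.544, 0.049] res 1.1
large scene 494 [479.49, -412.218, 0.46] res 1.35
large side 597 [487.752, -406.745, 0.464] res 0.99
large both 1091 [483.933, -408.895, 0.455] res 1.39
[ 0.49053702 -0.40566299  0.06599907]
view [ 392.20867662 -452.73547766]
to [0.51, 0.2, 0.26] tr [0.669, 0.041, -0.693] turn [0.001, -0.001, -0.095] rows>= 2 
to [0.49, 0.09, 0.26] tr [0.894, 0.262, -0.0] turn [0.0, -0.0, -0.066] rows>= 2 
to [0.46, -0.02, 0.26] tr [0.845, 0.435, 0.0] turn [0.0, 0.0, -0.067] rows>= 2 
to [0.43, -0.13, 0.26] tr [0.795, 0.521, 0.001] turn [0.0, 0.0, -0.044] rows>= 2 
to [0.4, -0.25, 0.26] tr [0.834, 0.606, -0.0] turn [0.0, 0.0, -0.045] rows>= 2 
to [0.4, -0.34, 0.2] tr [0.674, 0.328, 0.5] turn [0.0, 0.0, 0.0] rows>= 2 
to [0.4, -0.45, 0.2] tr [0.824, 0.402, 0.0] turn [0.0, 0.0, 0.0] rows>= 2
```

Call:
arm_command:
  plan:
    - {"translation":[0.2,0.01,-0.5],"turn":[0,0,-0.05],"hand":0.6}
    - {"translation":[0.67,0.04,-0.69],"turn":[0,0,-0.095],"hand":0.6}
    - {"translation":[0.67,0.04,-0.69],"turn":[0,0,-0.095],"hand":0.6}
    - {"translation":[0.67,0.04,-0.69],"turn":[0,0,-0.095],"hand":0.6}

```text
clock: 20.4
position: [0.5103, 0.2004, 0.2601]
ee_rot: [2.334, -2.102, -0.002]
force: [-0.5, 1.0, 0.2]
width: 0.598
```

Call:
arm_command:
  plan:
    - {"translation":[0.45,0.13,0],"turn":[0,0,-0.03],"hand":0.6}
    - {"translation":[0.89,0.26,0],"turn":[0,0,-0.066],"hand":0.6}
    - {"translation":[0.89,0.26,0],"turn":[0,0,-0.066],"hand":0.6}
    - {"translation":[0.89,0.26,0],"turn":[0,0,-0.066],"hand":0.6}

```text
clock: 20.9
position: [0.4908, 0.0921, 0.2601]
ee_rot: [2.441, -1.976, -0.001]
force: [-0.5, 0.4, 0.2]
width: 0.599
```

Call:
arm_command:
  plan:
    - {"translation":[0.42,0.22,0],"turn":[0,0,-0.03],"hand":0.6}
    - {"translation":[0.85,0.44,0],"turn":[0,0,-0.067],"hand":0.6}
    - {"translation":[0.85,0.44,0],"turn":[0,0,-0.067],"hand":0.6}
    - {"translation":[0.85,0.44,0],"turn":[0,0,-0.067],"hand":0.6}

```text
clock: 21.4
position: [0.461, -0.0184, 0.2606]
ee_rot: [2.542, -1.844, -0.0]
force: [0.6, 0.8, 0.2]
width: 0.603
```

Call:
arm_command:
  plan:
    - {"translation":[0.4,0.26,0],"turn":[0,0,-0.02],"hand":0.6}
    - {"translation":[0.8,0.52,0],"turn":[0,0,-0.045],"hand":0.6}
    - {"translation":[0.8,0.52,0],"turn":[0,0,-0.045],"hand":0.6}
    - {"translation":[0.8,0.52,0],"turn":[0,0,-0.045],"hand":0.6}

```text
clock: 21.9
position: [0.4317, -0.1291, 0.2607]
ee_rot: [2.606, -1.753, -0.0]
force: [-0.9, 0.1, -0.2]
width: 0.601
```

Call:
arm_command:
  plan:
    - {"translation":[0.42,0.3,0],"turn":[0,0,-0.02],"hand":0.6}
    - {"translation":[0.83,0.6,0],"turn":[0,0,-0.045],"hand":0.6}
    - {"translation":[0.83,0.6,0],"turn":[0,0,-0.045],"hand":0.6}
    - {"translation":[0.83,0.6,0],"turn":[0,0,-0.045],"hand":0.6}

```text
clock: 22.4
position: [0.4025, -0.2485, 0.2606]
ee_rot: [2.666, -1.66, -0.002]
force: [-1.0, 1.1, 0.0]
width: 0.602
```

Call:
arm_command:
  plan:
    - {"translation":[0.34,0.16,0.25],"turn":[0,0,0],"hand":0.6}
    - {"translation":[0.67,0.33,0.5],"turn":[0,0,0],"hand":0.6}
    - {"translation":[0.67,0.33,0.5],"turn":[0,0,0],"hand":0.6}
    - {"translation":[0.67,0.33,0.5],"turn":[0,0,0],"hand":0.6}

```text
clock: 22.9
position: [0.4027, -0.3376, 0.2006]
ee_rot: [2.668, -1.658, -0.002]
force: [-0.1, 0.1, -0.1]
width: 0.601
```

Call:
arm_command:
  plan:
    - {"translation":[0.41,0.2,0],"turn":[0,0,0],"hand":0.6}
    - {"translation":[0.82,0.4,0],"turn":[0,0,0],"hand":0.6}
    - {"translation":[0.82,0.4,0],"turn":[0,0,0],"hand":0.6}
    - {"translation":[0.82,0.4,0],"turn":[0,0,0],"hand":0.6}
    - {"translation":[0.82,0.4,0],"turn":[0,0,0],"hand":0.6}

```text
clock: 23.52
position: [0.4031, -0.4469, 0.2013]
ee_rot: [-2.668, 1.657, 0.0]
force: [-0.7, -0.4, -0.7]
width: 0.603
```

```bash
python3 - <<'E'
from mv import *
from loc import locate
s=st()
out,S=locate(("large",),cams=("wrist","side"))
w=out["large"]; plan(grip("large",w,.08),grip("large",w,0))
locate(("small",),mode="free")
E
```

```text
{'clock': 23.525, 'position': [0.4031, -0.4469, 0.2013], 'ee_rot': [-2.6682, 1.6573, 0.0], 'force': [-0.6754, -0.4256, -0.6764], 'width': 0.6029, 'joints': [0.1424, 0.56, 0.9314, 1.7289, -0.497, 1.1084, 0.1188]}
large wrist 4877 [477.533, -412.072, 0.467] res 0.5
large side 606 [487.063, -407.062, 0.462] res 1.01
large both 5483 [477.789, -411.659, 0.456] res 0.56
to [0.499, -0.401, 0.144] tr [0.01, -0.894, 0.476] turn [-0.133, -0.0, 0.001] rows>= 2 
to [0.484, -0.408, 0.066] tr [-0.001, 0.001, 0.666] turn [-0.0, -0.0, 0.0] rows>= 2 
small scene 299 [531.408, 278.886, -0.013, 12.028, -0.013] res 1.27
small side 290 [518.268, 279.895, -0.029, 16.039, 0.019] res 0.58
small both 589 [526.605, 279.672, -0.032, 14.695, 0.042] res 1.19
```

Call:
arm_command:
  plan:
    - {"translation":[0,-0.35,0.1],"turn":[-0.05,0,0],"hand":0.6}
    - {"translation":[0.01,-0.7,0.3],"turn":[-0.1,0,0],"hand":0.6}
    - {"translation":[0.01,-0.894,0.476],"turn":[-0.133,0,0],"hand":0.6}
    - {"translation":[0.01,-0.894,0.476],"turn":[-0.133,0,0],"hand":0.6}
    - {"translation":[0.01,-0.894,0.476],"turn":[-0.133,0,0],"hand":0.6}

```text
clock: 24.35
position: [0.4975, -0.4037, 0.1443]
ee_rot: [2.51, -1.566, -0.164]
force: [-0.1, -0.8, 0.0]
width: 0.601
```

```bash
python3 - <<'E'
from mv import *
st(); plan(grip("large",[477.8,-411.8,.46],0))
E
```

```text
{'clock': 24.35, 'position': [0.4975, -0.4037, 0.1443], 'ee_rot': [2.5097, -1.5662, -0.1642], 'force': [-0.0646, -0.8295, 0.0222], 'width': 0.6013, 'joints': [-0.0423, 0.7762, 0.9504, 1.6024, -0.4519, 1.144, -0.135]}
to [0.484, -0.409, 0.066] tr [-0.012, -0.023, 0.662] turn [0.001, 0.0, -0.003] rows>= 2
```

Call:
arm_command:
  plan:
    - {"translation":[-0.01,-0.02,0.25],"turn":[0,0,0],"hand":0.6}
    - {"translation":[-0.01,-0.02,0.5],"turn":[0,0,0],"hand":0.6}
    - {"translation":[-0.01,-0.02,0.66],"turn":[0,0,0],"hand":0.6}
    - {"translation":[-0.01,-0.02,0.66],"turn":[0,0,0],"hand":0.6}
    - {"translation":[-0.01,-0.02,0.66],"turn":[0,0,0],"hand":0}
    - {"translation":[-0.01,-0.02,0.66],"turn":[0,0,0],"hand":0}
    - {"translation":[-0.01,-0.02,0.66],"turn":[0,0,0],"hand":0}
    - {"translation":[-0.01,-0.02,0.66],"turn":[0,0,0],"hand":0}
    - {"translation":[-0.01,-0.02,0.66],"turn":[0,0,0],"hand":0}
    - {"translation":[-0.01,-0.02,0.66],"turn":[0,0,0],"hand":0}
    - {"translation":[-0.01,-0.02,0.66],"turn":[0,0,0],"hand":0}
  squeeze: 50

```text
clock: 25.72
position: [0.4851, -0.4085, 0.0661]
ee_rot: [2.511, -1.566, -0.164]
force: [0.9, -0.1, 2.2]
width: 0.173
```

```bash
python3 - <<'E'
from mv import *
s=st(); p=np.array(s["position"]); r=R.from_rotvec(s["ee_rot"])
pl=grip("large",dr(80,-62),0,t=0.,z0=14); T=pl[1]; print(pl[0])
m=lambda f:r*R.from_rotvec(f*(r.inv()*T).as_rotvec())
plan((p+[0,0,.11],r),([.47,-.31,.25],m(.2)),([.47,-.2,.27],m(.4)),([.475,-.085,.27],m(.6)),([.485,.03,.27],m(.8)),([pl[0][0],pl[0][1],.25],T))
E
```

```text
{'clock': 25.725, 'position': [0.4851, -0.4085, 0.0661], 'ee_rot': [2.5109, -1.5657, -0.1638], 'force': [0.8789, -0.1404, 2.2112], 'width': 0.1732, 'joints': [-0.0018, 0.8481, 0.8864, 1.6821, -0.5159, 0.9986, -0.0896]}
[0.50624735 0.15162659 0.087     ]
to [0.485, -0.408, 0.176] tr [0.001, 0.191, -0.897] turn [0.0, 0.0, 0.0] rows>= 2 
to [0.47, -0.31, 0.25] tr [-0.792, -0.115, -0.654] turn [0.026, -0.007, 0.063] rows>= 2 
to [0.47, -0.2, 0.27] tr [-0.858, -0.286, -0.225] turn [0.026, -0.006, 0.064] rows>= 2 
to [0.475, -0.085, 0.27] tr [-0.917, -0.279, -0.048] turn [0.026, -0.007, 0.063] rows>= 2 
to [0.485, 0.03, 0.27] tr [-0.933, -0.229, -0.032] turn [0.026, -0.007, 0.064] rows>= 2 
to [0.506, 0.152, 0.25] tr [-1.004, -0.239, 0.148] turn [0.026, -0.007, 0.063] rows>= 3 TOO FAR
```

Call:
arm_command:
  plan:
    - {"translation":[0,0.04,-0.2],"turn":[0,0,0],"hand":0}
    - {"translation":[0,0.11,-0.5],"turn":[0,0,0],"hand":0}
    - {"translation":[0,0.19,-0.9],"turn":[0,0,0],"hand":0}
    - {"translation":[0,0.19,-0.9],"turn":[0,0,0],"hand":0}
    - {"translation":[0,0.19,-0.9],"turn":[0,0,0],"hand":0}

```text
clock: 26.35
position: [0.4847, -0.407, 0.1745]
ee_rot: [2.512, -1.566, -0.168]
force: [0.2, 0.6, -7.6]
width: 0.175
```

Call:
arm_command:
  plan:
    - {"translation":[-0.26,-0.04,-0.3],"turn":[0.01,0,0.02],"hand":0}
    - {"translation":[-0.53,-0.08,-0.6],"turn":[0.02,0,0.04],"hand":0}
    - {"translation":[-0.79,-0.115,-0.65],"turn":[0.026,-0.007,0.063],"hand":0}
    - {"translation":[-0.79,-0.115,-0.65],"turn":[0.026,-0.007,0.063],"hand":0}
    - {"translation":[-0.79,-0.115,-0.65],"turn":[0.026,-0.007,0.063],"hand":0}

```text
clock: 26.98
position: [0.4698, -0.3096, 0.2483]
ee_rot: [2.46, -1.709, -0.137]
force: [-0.4, 0.2, -6.8]
width: 0.168
```

Call:
arm_command:
  plan:
    - {"translation":[-0.3,-0.1,-0.08],"turn":[0.01,0,0.02],"hand":0}
    - {"translation":[-0.6,-0.2,-0.16],"turn":[0.02,0,0.04],"hand":0}
    - {"translation":[-0.86,-0.286,-0.225],"turn":[0.026,-0.006,0.064],"hand":0}
    - {"translation":[-0.86,-0.286,-0.225],"turn":[0.026,-0.006,0.064],"hand":0}

```text
clock: 27.48
position: [0.4704, -0.1978, 0.2689]
ee_rot: [2.401, -1.851, -0.103]
force: [1.0, -0.7, -7.0]
width: 0.172
```

Call:
arm_command:
  plan:
    - {"translation":[-0.3,-0.1,-0.02],"turn":[0.01,0,0.02],"hand":0}
    - {"translation":[-0.6,-0.2,-0.03],"turn":[0.02,0,0.04],"hand":0}
    - {"translation":[-0.92,-0.28,-0.05],"turn":[0.026,-0.006,0.063],"hand":0}
    - {"translation":[-0.92,-0.28,-0.05],"turn":[0.026,-0.006,0.063],"hand":0}

```text
clock: 27.98
position: [0.4753, -0.0823, 0.2691]
ee_rot: [2.334, -1.989, -0.068]
force: [0.1, -0.1, -7.1]
width: 0.17
```

Call:
arm_command:
  plan:
    - {"translation":[-0.3,-0.08,-0.01],"turn":[0.01,0,0.02],"hand":0}
    - {"translation":[-0.6,-0.16,-0.02],"turn":[0.02,0,0.04],"hand":0}
    - {"translation":[-0.93,-0.23,-0.03],"turn":[0.026,-0.006,0.064],"hand":0}
    - {"translation":[-0.93,-0.23,-0.03],"turn":[0.026,-0.006,0.064],"hand":0}
    - {"translation":[-0.93,-0.23,-0.03],"turn":[0.026,-0.006,0.064],"hand":0}

```text
clock: 28.6
position: [0.4853, 0.0284, 0.2694]
ee_rot: [2.251, -2.133, -0.03]
force: [0.3, -0.2, -6.4]
width: 0.174
```

```bash
python3 - <<'E'
from mv import *
s=st(); p,T=grip("large",dr(80,-62),0,t=0.,z0=14)
plan((p+[0,0,.15],T),(p+[0,0,.04],T))
E
```

```text
{'clock': 28.6, 'position': [0.4853, 0.0284, 0.2694], 'ee_rot': [2.2514, -2.1334, -0.0298], 'force': [0.2975, -0.1995, -6.3768], 'width': 0.1741, 'joints': [-1.1032, 0.3895, 1.2781, 1.8812, -0.3756, 1.2081, -1.2109]}
to [0.506, 0.152, 0.237] tr [-1.02, -0.24, 0.247] turn [0.026, -0.01, 0.063] rows>= 3 TOO FAR
to [0.506, 0.152, 0.127] tr [0.0, -0.001, 0.916] turn [0.0, 0.0, -0.0] rows>= 2
```

Call:
arm_command:
  plan:
    - {"translation":[-0.3,-0.07,0.1],"turn":[0.006,0,0.015],"hand":0}
    - {"translation":[-0.6,-0.14,0.2],"turn":[0.015,-0.005,0.035],"hand":0}
    - {"translation":[-0.85,-0.2,0.25],"turn":[0.02,-0.008,0.05],"hand":0}
    - {"translation":[-1,-0.24,0.25],"turn":[0.026,-0.01,0.063],"hand":0}
    - {"translation":[-1,-0.24,0.25],"turn":[0.026,-0.01,0.063],"hand":0}
    - {"translation":[-1,-0.24,0.25],"turn":[0.026,-0.01,0.063],"hand":0}

```text
clock: 29.35
position: [0.5063, 0.149, 0.2371]
ee_rot: [-2.169, 2.272, 0.002]
force: [-0.3, -0.4, -6.5]
width: 0.172
```

```bash
python3 - <<'E'
from mv import *
from loc import locate
s=st(); p,T=grip("large",dr(80,-62),0,t=0.,z0=14)
plan((p+[0,0,.04],T),(p,T))
out,S=locate(("large","small"),mode="free")
for n in out: print(n,"drawer x,y",out[n][:2]@ex-427,out[n][:2]@ey-236)
cv2.imwrite("pics/j.png",cv2.resize(S["side"][0][140:340,180:440],None,fx=3,fy=3))
E
```

```text
{'clock': 29.35, 'position': [0.5063, 0.149, 0.2371], 'ee_rot': [-2.1694, 2.2718, 0.0016], 'force': [-0.2729, -0.41, -6.4757], 'width': 0.1718, 'joints': [-1.2354, 0.4998, 1.2469, 1.8686, -0.5205, 1.1562, -1.4197]}
to [0.506, 0.152, 0.127] tr [-0.021, 0.001, 0.918] turn [0.0, 0.001, -0.001] rows>= 2 
to [0.506, 0.152, 0.087] tr [-0.0, 0.0, 0.333] turn [0.0, -0.0, -0.0] rows>= 1 
large scene 316 [525.686, 132.209, 0.379, 161.885, -0.012] res 1.22
large side too few 0
large both 316 [525.686, 132.209, 0.379, 161.885, -0.012] res 1.22
small scene 255 [535.954, 278.4, -0.055, 12.275, -0.006] res 1.42
small side 293 [517.406, 279.868, -0.03, 16.061, 0.026] res 0.49
small both 548 [526.254, 279.377, -0.038, 14.949, 0.046] res 1.1
large drawer x,y 92.2829115608489 -80.53388083545613
small drawer x,y 86.30321574028994 66.51401520876414
```

View pics/j.png

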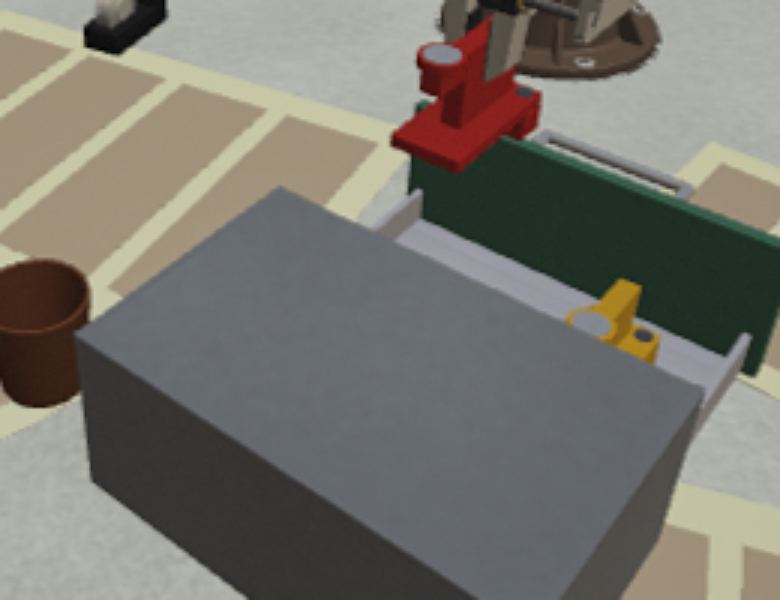

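The side view shows large hanging level over the drawer and small standing upright in it at (~610,325). I'll lower large now.

Call:
arm_command:
  plan:
    - {"translation":[-0.02,0,0.25],"turn":[0,0,0],"hand":0}
    - {"translation":[-0.02,0,0.5],"turn":[0,0,0],"hand":0}
    - {"translation":[-0.02,0,0.75],"turn":[0,0,0],"hand":0}
    - {"translation":[-0.02,0,0.95],"turn":[0,0,0],"hand":0}
    - {"translation":[-0.02,0,1],"turn":[0,0,0],"hand":0}
    - {"translation":[-0.02,0,1],"turn":[0,0,0],"hand":0}

```text
clock: 30.2
position: [0.5065, 0.1533, 0.1175]
ee_rot: [-2.17, 2.27, 0.002]
force: [0.8, -0.0, -6.5]
width: 0.169
```

Call:
arm_command:
  plan:
    - {"translation":[0,0,0.07],"turn":[0,0,0],"hand":0}
    - {"translation":[0,0,0.13],"turn":[0,0,0],"hand":0}
    - {"translation":[0,0,0.18],"turn":[0,0,0],"hand":0}
    - {"translation":[0,0,0.2],"turn":[0,0,0],"hand":0}
    - {"translation":[0,0,0.2],"turn":[0,0,0],"hand":0}

```text
clock: 30.82
position: [0.506, 0.1538, 0.0929]
ee_rot: [-2.171, 2.269, 0.003]
force: [-0.3, 0.1, -7.0]
width: 0.171
```

Call:
arm_command:
  plan:
    - {"translation":[0,0,0.015],"turn":[0,0,0],"hand":0}
    - {"translation":[0,0,0.03],"turn":[0,0,0],"hand":0}
    - {"translation":[0,0,0.03],"turn":[0,0,0],"hand":0}

```text
clock: 31.2
position: [0.506, 0.1539, 0.0893]
ee_rot: [-2.171, 2.269, 0.003]
force: [-1.0, -0.0, -6.6]
width: 0.172
```

Call:
arm_command:
  plan:
    - {"translation":[0,0,0.01],"turn":[0,0,0],"hand":0}
    - {"translation":[0,0,0.02],"turn":[0,0,0],"hand":0}
    - {"translation":[0,0,0.03],"turn":[0,0,0],"hand":0}
    - {"translation":[0,0,0.03],"turn":[0,0,0],"hand":0}

```text
clock: 31.7
position: [0.5069, 0.154, 0.0871]
ee_rot: [-2.17, 2.268, 0.003]
force: [-4.0, 1.3, 11.6]
width: 0.174
```

Contact is at the expected height. Release and rise, then look from above.

Call:
arm_command:
  plan:
    - {"translation":[0,0,-0.005],"turn":[0,0,0],"hand":0.45}
    - {"translation":[0,0,-0.01],"turn":[0,0,0],"hand":0.45}
    - {"translation":[0,0,-0.01],"turn":[0,0,0],"hand":0.45}
    - {"translation":[0,0,-0.01],"turn":[0,0,0],"hand":0.45}
    - {"translation":[0,0,-0.2],"turn":[0,0,0],"hand":0.45}
    - {"translation":[0,0,-0.5],"turn":[0,0,0],"hand":0.45}
    - {"translation":[0,0,-0.95],"turn":[0,0,0],"hand":0}
    - {"translation":[0,0,-0.95],"turn":[0,0,0],"hand":0}
    - {"translation":[0,0,-0.95],"turn":[0,0,0],"hand":0}

```text
clock: 32.83
position: [0.5058, 0.154, 0.1995]
ee_rot: [-2.172, 2.269, 0.004]
force: [-0.5, -0.4, -0.6]
width: 0.175
```

```bash
python3 - <<'E'
from mv import *
st()
plan(([.46,.18,.25],down(-50)),([.41,.22,.27],down(-10)))
plan(([.43,.155,.22],down(-92.55)))
E
```

```text
{'clock': 32.825, 'position': [0.5058, 0.154, 0.1995], 'ee_rot': [-2.1717, 2.2686, 0.0038], 'force': [-0.502, -0.4133, -0.5759], 'width': 0.1752, 'joints': [-1.2013, 0.5374, 1.1928, 1.9153, -0.571, 1.0853, -1.3864]}
to [0.46, 0.18, 0.25] tr [-0.201, 0.391, -0.42] turn [0.0, 0.002, -0.472] rows>= 4 
to [0.41, 0.22, 0.27] tr [-0.523, 0.105, -0.167] turn [0.0, -0.0, -0.445] rows>= 4 
to [0.43, 0.155, 0.22] tr [0.019, 0.632, -0.17] turn [0.001, 0.002, 0.001] rows>= 2
```

Call:
arm_command:
  plan:
    - {"translation":[0.0,0.3,-0.17],"turn":[0,0,0],"hand":0}
    - {"translation":[0.0,0.63,-0.25],"turn":[0,0,0],"hand":0}
    - {"translation":[0.0,0.63,-0.25],"turn":[0,0,0],"hand":0}
    - {"translation":[0.0,0.63,-0.25],"turn":[0,0,0],"hand":0}
    - {"translation":[0.0,0.63,-0.25],"turn":[0,0,0],"hand":0}

```text
clock: 33.45
position: [0.4312, 0.1566, 0.2295]
ee_rot: [-2.171, 2.271, 0.001]
force: [-0.5, 0.7, -0.1]
width: 0.007
```

```bash
python3 - <<'E'
from mv import *
from loc import locate
st()
out,S=locate(("large","small"),mode="free",cams=("scene","wrist"))
for n in out: print(n,"drawer x,y",out[n][:2]@ex-427,out[n][:2]@ey-236)
cv2.imwrite("pics/k.png",S["wrist"][0])
E
```

```text
{'clock': 33.45, 'position': [0.4312, 0.1566, 0.2295], 'ee_rot': [-2.1709, 2.2706, 0.0011], 'force': [-0.4619, 0.7409, -0.1491], 'width': 0.0072, 'joints': [-1.45, 0.3397, 1.2903, 2.0304, -0.3797, 1.0465, -1.5942]}
large scene 362 [520.012, 152.491, -0.034, 12.153, 0.0] res 1.4
large wrist 4458 [515.96, 152.41, -0.031, 13.693, -0.0] res 0.49
large both 4820 [516.308, 153.374, -0.054, 13.647, 0.001] res 0.53
small scene 289 [535.645, 278.189, -0.036, 12.123, -0.012] res 1.43
small wrist too few 0
small both 289 [535.645, 278.189, -0.036, 12.123, -0.012] res 1.43
large drawer x,y 81.9725412140611 -59.80706091100794
small drawer x,y 95.7375419818992 65.74492070987736
```

View pics/k.png

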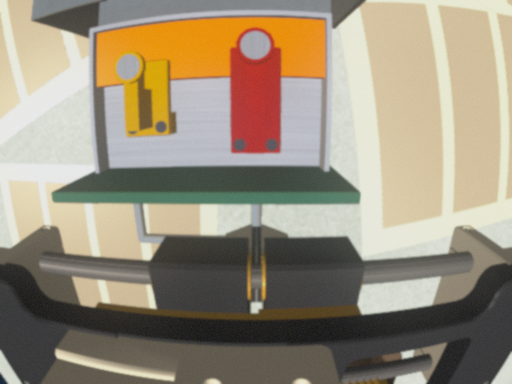

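Both stand square and level: large fits at tilt 0 and z 13.7 mm, pad end on the orange ledge, and small looks the same. Next, pressing on large's pad.

```bash
python3 - <<'E'
from mv import *
D=down(-62); o=np.array([516.2,152.7]); 
pad=(o+48*ex)/1000; heel=(o-40*ex)/1000; print(pad,heel)
plan(([.51,.153,.2],D),([*pad,.16],D),([*pad,.13],D),([*pad,.15],D),([*heel,.145],D),([*heel,.122],D))
E
```

```text
[0.56415247 0.15056442] [0.47623961 0.15447965]
to [0.51, 0.153, 0.2] tr [-0.001, -0.657, 0.246] turn [0.0, 0.0, -0.34] rows>= 3 
to [0.564, 0.151, 0.16] tr [0.23, -0.389, 0.334] turn [-0.0, 0.0, 0.0] rows>= 2 
to [0.564, 0.151, 0.13] tr [0.0, 0.0, 0.25] turn [-0.0, 0.0, 0.0] rows>= 1 
to [0.564, 0.151, 0.15] tr [0.0, 0.0, -0.167] turn [-0.0, 0.0, 0.0] rows>= 1 
to [0.476, 0.154, 0.145] tr [-0.373, 0.632, 0.042] turn [-0.0, 0.0, 0.0] rows>= 2 
to [0.476, 0.154, 0.122] tr [0.0, -0.0, 0.192] turn [-0.0, 0.0, 0.0] rows>= 1
```

Call:
arm_command:
  plan:
    - {"translation":[0,-0.3,0.12],"turn":[0,0,-0.1],"hand":0}
    - {"translation":[0,-0.657,0.246],"turn":[0,0,-0.22],"hand":0}
    - {"translation":[0,-0.657,0.246],"turn":[0,0,-0.34],"hand":0}
    - {"translation":[0,-0.657,0.246],"turn":[0,0,-0.34],"hand":0}
    - {"translation":[0,-0.657,0.246],"turn":[0,0,-0.34],"hand":0}

```text
clock: 34.17
position: [0.5092, 0.1534, 0.2002]
ee_rot: [-2.689, 1.622, 0.003]
force: [-0.6, 0.2, 0.6]
width: 0.007
```

Call:
arm_command:
  plan:
    - {"translation":[0.12,-0.2,0.17],"turn":[0,0,0],"hand":0}
    - {"translation":[0.23,-0.39,0.33],"turn":[0,0,0],"hand":0}
    - {"translation":[0.23,-0.39,0.33],"turn":[0,0,0],"hand":0}
    - {"translation":[0.23,-0.39,0.45],"turn":[0,0,0],"hand":0}
    - {"translation":[0.23,-0.39,0.57],"turn":[0,0,0],"hand":0}
    - {"translation":[0.23,-0.39,0.57],"turn":[0,0,0],"hand":0}
    - {"translation":[0.23,-0.39,0.57],"turn":[0,0,0],"hand":0}

```text
clock: 35.05
position: [0.5635, 0.1514, 0.1321]
ee_rot: [-2.692, 1.616, 0.002]
force: [0.5, 0.2, 0.4]
width: 0.003
```

```bash
python3 - <<'E'
from mv import *
s=st(); o=np.array([516.2,152.7]); pad=(o+48*ex)/1000; plan(([*pad,.125],down(-62)))
E
```

```text
{'clock': 35.05, 'position': [0.5635, 0.1514, 0.1321], 'ee_rot': [-2.6923, 1.6156, 0.0024], 'force': [0.5381, 0.1575, 0.3813], 'width': 0.0031, 'joints': [-0.9164, 0.5948, 0.8456, 1.8466, -0.545, 0.949, -0.9062]}
to [0.564, 0.151, 0.125] tr [0.009, -0.001, 0.059] turn [-0.0, 0.001, 0.001] rows>= 1
```

Call:
arm_command:
  plan:
    - {"translation":[0,0,0.025],"turn":[0,0,0],"hand":0}
    - {"translation":[0,0,0.045],"turn":[0,0,0],"hand":0}
    - {"translation":[0,0,0.055],"turn":[0,0,0],"hand":0}
    - {"translation":[0,0,0.06],"turn":[0,0,0],"hand":0}
    - {"translation":[0,0,0.06],"turn":[0,0,0],"hand":0}

```text
clock: 35.67
position: [0.5636, 0.1514, 0.1253]
ee_rot: [-2.692, 1.615, 0.003]
force: [-4.4, -0.3, 8.3]
width: 0.005
```

Call:
arm_command:
  plan:
    - {"translation":[0,0,0.001],"turn":[0,0,0],"hand":0}
    - {"translation":[0,0,0.001],"turn":[0,0,0],"hand":0}
    - {"translation":[0,0,0.001],"turn":[0,0,0],"hand":0}
    - {"translation":[0,0,0.001],"turn":[0,0,0],"hand":0}
    - {"translation":[0,0,0.001],"turn":[0,0,0],"hand":0}
    - {"translation":[0,0,0.001],"turn":[0,0,0],"hand":0}
    - {"translation":[0,0,0.001],"turn":[0,0,0],"hand":0}

```text
clock: 36.55
position: [0.5636, 0.1514, 0.1253]
ee_rot: [-2.692, 1.615, 0.003]
force: [-4.3, 0.7, 10.6]
width: 0.006
```

Call:
arm_command:
  plan:
    - {"translation":[0,0,-0.1],"turn":[0,0,0],"hand":0}
    - {"translation":[0,0,-0.2],"turn":[0,0,0],"hand":0}
    - {"translation":[-0.18,0.31,-0.2],"turn":[0,0,0],"hand":0}
    - {"translation":[-0.375,0.632,-0.2],"turn":[0,0,0],"hand":0}
    - {"translation":[-0.375,0.632,-0.1],"turn":[0,0,0],"hand":0}
    - {"translation":[-0.375,0.632,0],"turn":[0,0,0],"hand":0}
    - {"translation":[-0.375,0.632,0],"turn":[0,0,0],"hand":0}

```text
clock: 37.42
position: [0.4762, 0.155, 0.124]
ee_rot: [-2.693, 1.617, 0.002]
force: [0.2, -0.3, -0.6]
width: 0.005
```

Call:
arm_command:
  plan:
    - {"translation":[0,0,0.02],"turn":[0,0,0],"hand":0}
    - {"translation":[0,0,0.03],"turn":[0,0,0],"hand":0}
    - {"translation":[0,0,0.04],"turn":[0,0,0],"hand":0}
    - {"translation":[0,0,0.045],"turn":[0,0,0],"hand":0}
    - {"translation":[0,0,0.045],"turn":[0,0,0],"hand":0}

```text
clock: 38.05
position: [0.4756, 0.1554, 0.1194]
ee_rot: [-2.692, 1.616, 0.002]
force: [-0.3, -0.9, 2.4]
width: 0.007
```

Call:
arm_command:
  plan:
    - {"translation":[0,0,0.004],"turn":[0,0,0],"hand":0}
    - {"translation":[0,0,0.004],"turn":[0,0,0],"hand":0}
    - {"translation":[0,0,0.004],"turn":[0,0,0],"hand":0}
    - {"translation":[0,0,0.004],"turn":[0,0,0],"hand":0}
    - {"translation":[0,0,0.004],"turn":[0,0,0],"hand":0}
    - {"translation":[0,0,0.004],"turn":[0,0,0],"hand":0}
    - {"translation":[0,0,0.004],"turn":[0,0,0],"hand":0}
    - {"translation":[0,0,0.004],"turn":[0,0,0],"hand":0}

```text
clock: 39.05
position: [0.4757, 0.1553, 0.1193]
ee_rot: [-2.692, 1.615, 0.003]
force: [-2.2, -1.1, 10.2]
width: 0.006
```

Call:
arm_command:
  plan:
    - {"translation":[0,0,-0.3],"turn":[0,0,0],"hand":0}
    - {"translation":[0,0,-0.8],"turn":[0,0,0],"hand":0}
    - {"translation":[0,0,-0.8],"turn":[0,0,0],"hand":0}
    - {"translation":[0,0,-0.8],"turn":[0,0,0],"hand":0}

```text
clock: 39.55
position: [0.4753, 0.1556, 0.2146]
ee_rot: [-2.693, 1.614, 0.003]
force: [0.1, -0.2, 0.5]
width: 0.005
```

```bash
cat > sm.py <<'E'
from mv import *
from loc import locate
import loc
def segw(S):
    im,d,P=S; hsv=cv2.cvtColor(im,cv2.COLOR_BGR2HSV)
    q=P.reshape(-1,3); h=hsv.reshape(-1,3).astype(int)
    u=q[:,:2]@ex*1000-427; v=q[:,:2]@ey*1000-236
    k=(h[:,0]>17)&(h[:,0]<32)&(h[:,1]>120)&(u>5)&(u<175)&(v>10)&(v<130)&(q[:,2]>.02)&(q[:,2]<.12)
    return q[k]
E
python3 - <<'E'
from sm import *
st(); D=down(-62)
plan(([.45,.25,.22],D))
for c in("wrist","scene","side"):
    q=segw(cloud(c)); print(c,len(q))
    if len(q)>60: 
        r=fit("small",q,[q[:,0].mean()*1000,q[:,1].mean()*1000,-.04,14,0.],"free"); print(r)
E
```

```text
{'clock': 39.55, 'position': [0.4753, 0.1556, 0.2146], 'ee_rot': [-2.6926, 1.6144, 0.0032], 'force': [0.1054, -0.2232, 0.4931], 'width': 0.0055, 'joints': [-1.1813, 0.3611, 1.0111, 1.9562, -0.3629, 1.0182, -1.084]}
to [0.45, 0.25, 0.22] tr [-0.793, -0.185, -0.043] turn [-0.0, 0.002, 0.001] rows>= 2 
wrist 7807
(array([ 5.54242680e+02,  2.77604487e+02, -7.14538399e-02,  1.36560160e+01,
       -2.25537901e-02]), np.float64(5.636919863787021))
scene 419
(array([5.34246059e+02, 2.67552079e+02, 1.12375423e-01, 1.22666168e+01,
       7.88211657e-03]), np.float64(1.9977168522743032))
side 293
(array([ 5.25335320e+02,  2.79511447e+02, -2.89458486e-02,  1.62231592e+01,
       -5.51708287e-03]), np.float64(0.44634399724101215))
```

Call:
arm_command:
  plan:
    - {"translation":[-0.4,-0.1,-0.04],"turn":[0,0,0],"hand":0}
    - {"translation":[-0.79,-0.1,-0.04],"turn":[0,0,0],"hand":0}
    - {"translation":[-0.79,-0.1,-0.04],"turn":[0,0,0],"hand":0}
    - {"translation":[-0.79,-0.1,-0.04],"turn":[0,0,0],"hand":0}

```text
clock: 40.2
position: [0.4414, 0.2438, 0.2192]
ee_rot: [-2.694, 1.616, 0.002]
force: [-0.3, -0.4, 0.2]
width: 0.004
```

```bash
python3 - <<'E'
from sm import *
st(); D=down(-62)
S=cloud("wrist"); q=segw(S); q=q[q[:,2]>.04]; print(len(q))
r=fit("small",q,[525,279,-.04,14,0.],"free"); print(r[0].round(3),r[1])
im,d,P=S; hsv=cv2.cvtColor(im,cv2.COLOR_BGR2HSV)
# pad disc: bright grey points at z ~ .094
g=P.reshape(-1,3)[(hsv[...,1].ravel()<60)&(abs(P[...,2].ravel()-.094)<.004)]; u=g[:,:2]@ex*1000-427; v=g[:,:2]@ey*1000-236
k=(v>30)&(v<120)&(u>60)&(u<175); print("disc",k.sum(),g[k].mean(0),np.ptp(u[k]),np.ptp(v[k]))
print("drawer",r[0][:2]@ex-427,r[0][:2]@ey-236)
o=r[0][:2]; pad=(o+32*ex)/1000; heel=(o-24*ex)/1000; print(pad,heel)
plan(([*pad,.13],D)); plan(([*pad,.13],D),([*heel,.13],D))
E
```

```text
{'clock': 40.2, 'position': [0.4414, 0.2438, 0.2192], 'ee_rot': [-2.6938, 1.6164, 0.0021], 'force': [-0.3385, -0.4482, 0.2144], 'width': 0.0041, 'joints': [-1.3701, 0.3658, 1.0165, 1.9402, -0.3632, 1.0334, -1.2731]}
3601
[ 5.28347e+02  2.78584e+02 -3.00000e-02  1.37040e+01 -0.00000e+00] 0.47851593805384596
disc 572 [0.5597251  0.2777723  0.09414766] 24.245548510351796 24.73520496051981
drawer 88.42934684150873 65.81489480738514
[0.56031538 0.27716024] [0.50437083 0.27965175]
to [0.56, 0.277, 0.13] tr [0.215, -1.005, 0.744] turn [0.0, 0.001, -0.0] rows>= 3 TOO FAR
to [0.56, 0.277, 0.13] tr [0.215, -1.005, 0.744] turn [0.0, 0.001, -0.0] rows>= 3 TOO FAR
to [0.504, 0.28, 0.13] tr [-0.237, 0.402, 0.0] turn [0.0, -0.0, -0.0] rows>= 1
```

Call:
arm_command:
  plan:
    - {"translation":[0.1,-0.5,0.1],"turn":[0,0,0],"hand":0}
    - {"translation":[0.21,-1,0.35],"turn":[0,0,0],"hand":0}
    - {"translation":[0.21,-1,0.74],"turn":[0,0,0],"hand":0}
    - {"translation":[0.21,-1,0.74],"turn":[0,0,0],"hand":0}
    - {"translation":[0.21,-1,0.74],"turn":[0,0,0],"hand":0}

```text
clock: 40.88
position: [0.5599, 0.2777, 0.1323]
ee_rot: [-2.691, 1.618, 0.001]
force: [-0.4, 0.2, 0.6]
width: 0.003
```

Call:
arm_command:
  plan:
    - {"translation":[0,0,0.06],"turn":[0,0,0],"hand":0}
    - {"translation":[0,0,0.12],"turn":[0,0,0],"hand":0}
    - {"translation":[0,0,0.16],"turn":[0,0,0],"hand":0}
    - {"translation":[0,0,0.16],"turn":[0,0,0],"hand":0}

```text
clock: 41.38
position: [0.5589, 0.279, 0.1115]
ee_rot: [-2.693, 1.615, 0.003]
force: [0.0, -0.4, 0.2]
width: 0.004
```

Call:
arm_command:
  plan:
    - {"translation":[0,0,0.02],"turn":[0,0,0],"hand":0}
    - {"translation":[0,0,0.04],"turn":[0,0,0],"hand":0}
    - {"translation":[0,0,0.05],"turn":[0,0,0],"hand":0}
    - {"translation":[0,0,0.056],"turn":[0,0,0],"hand":0}
    - {"translation":[0,0,0.056],"turn":[0,0,0],"hand":0}

```text
clock: 42.0
position: [0.5592, 0.2789, 0.1054]
ee_rot: [-2.692, 1.616, 0.003]
force: [-2.3, -0.6, 5.1]
width: 0.007
```

Call:
arm_command:
  plan:
    - {"translation":[0,0,0.002],"turn":[0,0,0],"hand":0}
    - {"translation":[0,0,0.002],"turn":[0,0,0],"hand":0}
    - {"translation":[0,0,0.002],"turn":[0,0,0],"hand":0}
    - {"translation":[0,0,0.002],"turn":[0,0,0],"hand":0}
    - {"translation":[0,0,0.002],"turn":[0,0,0],"hand":0}
    - {"translation":[0,0,0.002],"turn":[0,0,0],"hand":0}
    - {"translation":[0,0,0.002],"turn":[0,0,0],"hand":0}
    - {"translation":[0,0,0.002],"turn":[0,0,0],"hand":0}

```text
clock: 43.0
position: [0.5593, 0.2789, 0.1054]
ee_rot: [-2.692, 1.615, 0.003]
force: [-3.5, -1.0, 7.1]
width: 0.004
```

Call:
arm_command:
  plan:
    - {"translation":[0,0,-0.1],"turn":[0,0,0],"hand":0}
    - {"translation":[0,0,-0.2],"turn":[0,0,0],"hand":0}
    - {"translation":[-0.12,0.2,-0.2],"turn":[0,0,0],"hand":0}
    - {"translation":[-0.237,0.4,-0.2],"turn":[0,0,0],"hand":0}
    - {"translation":[-0.237,0.4,-0.1],"turn":[0,0,0],"hand":0}
    - {"translation":[-0.237,0.4,0],"turn":[0,0,0],"hand":0}
    - {"translation":[-0.237,0.4,0],"turn":[0,0,0],"hand":0}

```text
clock: 43.88
position: [0.5038, 0.281, 0.1039]
ee_rot: [-2.693, 1.617, 0.002]
force: [1.2, -0.5, 0.7]
width: 0.004
```

Call:
arm_command:
  plan:
    - {"translation":[0,0,0.02],"turn":[0,0,0],"hand":0}
    - {"translation":[0,0,0.03],"turn":[0,0,0],"hand":0}
    - {"translation":[0,0,0.04],"turn":[0,0,0],"hand":0}
    - {"translation":[0,0,0.047],"turn":[0,0,0],"hand":0}
    - {"translation":[0,0,0.047],"turn":[0,0,0],"hand":0}

```text
clock: 44.5
position: [0.5036, 0.2815, 0.0994]
ee_rot: [-2.692, 1.615, 0.002]
force: [-0.2, -0.1, 3.8]
width: 0.008
```

Call:
arm_command:
  plan:
    - {"translation":[0,0,0.003],"turn":[0,0,0],"hand":0}
    - {"translation":[0,0,0.003],"turn":[0,0,0],"hand":0}
    - {"translation":[0,0,0.003],"turn":[0,0,0],"hand":0}
    - {"translation":[0,0,0.003],"turn":[0,0,0],"hand":0}
    - {"translation":[0,0,0.003],"turn":[0,0,0],"hand":0}
    - {"translation":[0,0,0.003],"turn":[0,0,0],"hand":0}
    - {"translation":[0,0,0.003],"turn":[0,0,0],"hand":0}
    - {"translation":[0,0,0.003],"turn":[0,0,0],"hand":0}

```text
clock: 45.5
position: [0.5036, 0.2815, 0.0993]
ee_rot: [-2.692, 1.615, 0.003]
force: [-2.4, -1.3, 8.1]
width: 0.002
```

Call:
arm_command:
  plan:
    - {"translation":[0,0,-0.3],"turn":[0,0,0],"hand":0}
    - {"translation":[0,0,-0.8],"turn":[0,0,0],"hand":0}
    - {"translation":[0,0,-1],"turn":[0,0,0],"hand":0}
    - {"translation":[0,0,-1],"turn":[0,0,0],"hand":0}

```text
clock: 46.0
position: [0.5046, 0.2816, 0.2206]
ee_rot: [-2.69, 1.613, 0.0]
force: [-1.3, 0.2, 0.8]
width: 0.004
```

```bash
python3 - <<'E'
from sm import *
st(); D=down(-2.55)
h=[.378,.215] # handle open
plan(([.44,.25,.23],down(-35)),([*h,.22],D),([*h,.1],D))
locate(("large","small"),mode="free",cams=("scene","side"))
E
```

```text
{'clock': 46.0, 'position': [0.5046, 0.2816, 0.2206], 'ee_rot': [-2.6898, 1.6135, 0.0005], 'force': [-1.2642, 0.224, 0.7983], 'width': 0.0036, 'joints': [-1.2518, 0.4986, 0.9643, 1.7692, -0.4575, 1.1119, -1.2171]}
to [0.44, 0.25, 0.23] tr [-0.021, 0.599, -0.081] turn [-0.003, 0.001, -0.299] rows>= 3 
to [0.378, 0.215, 0.22] tr [-0.256, 0.535, 0.084] turn [-0.0, 0.0, -0.361] rows>= 4 
to [0.378, 0.215, 0.1] tr [0.0, 0.0, 1.0] turn [-0.0, 0.0, 0.0] rows>= 2 
large scene 359 [520.351, 151.373, -0.078, 12.068, 0.005] res 1.32
large side 656 [512.836, 153.392, -0.041, 16.194, 0.005] res 0.46
large both 1015 [511.356, 153.488, -0.044, 14.901, 0.029] res 0.87
small scene 287 [531.33, 279.361, -0.03, 12.064, -0.003] res 1.3
small side 295 [518.435, 279.712, -0.037, 15.926, 0.021] res 0.46
small both 582 [526.862, 279.619, -0.035, 14.481, 0.043] res 1.17
```

Call:
arm_command:
  plan:
    - {"translation":[0,0.3,-0.08],"turn":[0,0,-0.1],"hand":0.35}
    - {"translation":[-0.02,0.6,-0.08],"turn":[0,0,-0.2],"hand":0.35}
    - {"translation":[-0.02,0.6,-0.08],"turn":[0,0,-0.3],"hand":0.35}
    - {"translation":[-0.02,0.6,-0.08],"turn":[0,0,-0.3],"hand":0.35}

```text
clock: 46.6
position: [0.4381, 0.2494, 0.2276]
ee_rot: [-2.995, 0.943, 0.004]
force: [1.0, -0.4, -0.6]
width: 0.345
```

Call:
arm_command:
  plan:
    - {"translation":[-0.13,0.27,0.04],"turn":[0,0,-0.1],"hand":0.35}
    - {"translation":[-0.256,0.535,0.08],"turn":[0,0,-0.2],"hand":0.35}
    - {"translation":[-0.256,0.535,0.08],"turn":[0,0,-0.3],"hand":0.35}
    - {"translation":[-0.256,0.535,0.08],"turn":[0,0,-0.36],"hand":0.35}
    - {"translation":[-0.256,0.535,0.08],"turn":[0,0,-0.36],"hand":0.35}
    - {"translation":[-0.256,0.535,0.08],"turn":[0,0,-0.36],"hand":0.35}

```text
clock: 47.35
position: [0.3771, 0.2143, 0.2184]
ee_rot: [-3.14, 0.076, 0.001]
force: [-0.8, -0.2, 0.1]
width: 0.351
```

```bash
python3 - <<'E'
from sm import *
s=st(); D=down(-2.55); plan(([.378,.215,.1],D))
im,d,P=cloud("wrist"); q=P.reshape(-1,3)
u,v=q[:,:2]@ex*1000,q[:,:2]@ey*1000
for lo,hi in((200,230),(240,270),(250,290)):
    k=(q[:,2]>.1)&(q[:,2]<.12)&(u>340)&(u<400)&(v>lo)&(v<hi)
    if k.sum(): print(k.sum(),np.percentile(u[k],[2,50,98]).round(1))
p=np.array(s["position"][:2])*1000; print("tcp u",p@ex,"v",p@ey)
E
```

```text
{'clock': 47.35, 'position': [0.3771, 0.2143, 0.2184], 'ee_rot': [-3.1395, 0.0759, 0.0013], 'force': [-0.7975, -0.226, 0.0659], 'width': 0.3515, 'joints': [-1.3472, 0.1556, 0.8212, 2.0847, -0.1411, 0.9552, -0.4985]}
to [0.378, 0.215, 0.1] tr [0.008, -0.005, 0.987] turn [-0.001, 0.001, -0.002] rows>= 2 
334 [366.7 371.3 376. ]
357 [366.9 371.3 375.8]
485 [366.1 370.4 374.8]
tcp u 367.15914636821844 v 230.8480033716075
```

Call:
arm_command:
  plan:
    - {"translation":[0.03,0,0.3],"turn":[0,0,0],"hand":0.35}
    - {"translation":[0.03,0,0.65],"turn":[0,0,0],"hand":0.35}
    - {"translation":[0.03,0,0.97],"turn":[0,0,0],"hand":0.35}
    - {"translation":[0.03,0,0.97],"turn":[0,0,0],"hand":0.35}
    - {"translation":[0.03,0,0.97],"turn":[0,0,0],"hand":0}
    - {"translation":[0.03,0,0.97],"turn":[0,0,0],"hand":0}
    - {"translation":[0.03,0,0.97],"turn":[0,0,0],"hand":0}
    - {"translation":[0.03,0,0.97],"turn":[0,0,0],"hand":0}
    - {"translation":[0.03,0,0.97],"turn":[0,0,0],"hand":0}
  squeeze: 25

```text
clock: 48.52
position: [0.3806, 0.2152, 0.1034]
ee_rot: [-3.137, 0.069, 0.001]
force: [-3.4, -0.2, 9.2]
width: 0.097
```

```bash
python3 - <<'E'
from sm import *
s=st(); p=np.array(s["position"]); D=down(-2.55)
plan((p+[.1*ex[0],.1*ex[1],0],R.from_rotvec(s["ee_rot"])))
E
```

```text
{'clock': 48.525, 'position': [0.3806, 0.2152, 0.1034], 'ee_rot': [-3.1369, 0.0687, 0.0006], 'force': [-3.442, -0.2477, 9.155], 'width': 0.0967, 'joints': [-1.186, 0.3714, 0.7105, 2.2127, -0.3928, 0.6784, -0.2424]}
to [0.48, 0.211, 0.103] tr [0.833, 0.001, -0.0] turn [0.0, 0.0, 0.0] rows>= 2
```

Call:
arm_command:
  plan:
    - {"translation":[0.03,0,0],"turn":[0,0,0],"hand":0}
    - {"translation":[0.08,0,0],"turn":[0,0,0],"hand":0}
    - {"translation":[0.14,0,0],"turn":[0,0,0],"hand":0}
    - {"translation":[0.21,0,0],"turn":[0,0,0],"hand":0}
    - {"translation":[0.28,0,0],"turn":[0,0,0],"hand":0}
    - {"translation":[0.35,0,0],"turn":[0,0,0],"hand":0}
    - {"translation":[0.42,0,0],"turn":[0,0,0],"hand":0}
    - {"translation":[0.49,0,0],"turn":[0,0,0],"hand":0}
    - {"translation":[0.56,0,0],"turn":[0,0,0],"hand":0}
    - {"translation":[0.63,0,0],"turn":[0,0,0],"hand":0}
    - {"translation":[0.7,0,0],"turn":[0,0,0],"hand":0}
    - {"translation":[0.77,0,0],"turn":[0,0,0],"hand":0}
    - {"translation":[0.84,0,0],"turn":[0,0,0],"hand":0}
    - {"translation":[0.9,0,0],"turn":[0,0,0],"hand":0}
    - {"translation":[0.95,0,0],"turn":[0,0,0],"hand":0}
    - {"translation":[0.98,0,0],"turn":[0,0,0],"hand":0}
    - {"translation":[1,0,0],"turn":[0,0,0],"hand":0}
    - {"translation":[1,0,0],"turn":[0,0,0],"hand":0}

```text
clock: 50.78
position: [0.5002, 0.2099, 0.1034]
ee_rot: [-3.137, 0.069, 0.001]
force: [-4.2, 0.2, 8.1]
width: 0.097
```

Call:
arm_command:
  plan:
    - {"translation":[0.03,0,0],"turn":[0,0,0],"hand":0}
    - {"translation":[0.08,0,0],"turn":[0,0,0],"hand":0}
    - {"translation":[0.14,0,0],"turn":[0,0,0],"hand":0}
    - {"translation":[0.2,0,0],"turn":[0,0,0],"hand":0}
    - {"translation":[0.26,0,0],"turn":[0,0,0],"hand":0}
    - {"translation":[0.32,0,0],"turn":[0,0,0],"hand":0}
    - {"translation":[0.36,0,0],"turn":[0,0,0],"hand":0}
    - {"translation":[0.4,0,0],"turn":[0,0,0],"hand":0}
    - {"translation":[0.42,0,0],"turn":[0,0,0],"hand":0}
    - {"translation":[0.42,0,0],"turn":[0,0,0],"hand":0}

```text
clock: 52.02
position: [0.5505, 0.2076, 0.1035]
ee_rot: [-3.137, 0.069, 0.001]
force: [-3.5, 1.0, 7.9]
width: 0.096
```

Moved 170 mm. I'll ease the last 10 mm, watching the force.

Call:
arm_command:
  plan:
    - {"translation":[0.02,0,0],"turn":[0,0,0],"hand":0}
    - {"translation":[0.04,0,0],"turn":[0,0,0],"hand":0}
    - {"translation":[0.055,0,0],"turn":[0,0,0],"hand":0}
    - {"translation":[0.07,0,0],"turn":[0,0,0],"hand":0}
    - {"translation":[0.07,0,0],"turn":[0,0,0],"hand":0}

```text
clock: 52.65
position: [0.5584, 0.2073, 0.1034]
ee_rot: [-3.137, 0.068, 0.002]
force: [-5.4, 0.9, 9.3]
width: 0.101
```

Call:
arm_command:
  plan:
    - {"translation":[0.01,0,0],"turn":[0,0,0],"hand":0}
    - {"translation":[0.02,0,0],"turn":[0,0,0],"hand":0}
    - {"translation":[0.03,0,0],"turn":[0,0,0],"hand":0}
    - {"translation":[0.03,0,0],"turn":[0,0,0],"hand":0}

```text
clock: 53.15
position: [0.5586, 0.2073, 0.1033]
ee_rot: [-3.137, 0.068, 0.013]
force: [-18.9, -0.2, 22.9]
width: 0.098
```

Call:
arm_command:
  plan:
    - {"translation":[-0.03,0,0],"turn":[0,0,0],"hand":0.3}
    - {"translation":[-0.03,0,0],"turn":[0,0,0],"hand":0.3}
    - {"translation":[-0.03,0,0],"turn":[0,0,0],"hand":0.3}
    - {"translation":[-0.03,0,0],"turn":[0,0,0],"hand":0.3}
    - {"translation":[-0.03,0,0],"turn":[0,0,0],"hand":0.3}
    - {"translation":[-0.03,0,-0.2],"turn":[0,0,0],"hand":0.3}
    - {"translation":[-0.03,0,-0.6],"turn":[0,0,0],"hand":0.3}
    - {"translation":[-0.03,0,-1],"turn":[0,0,0],"hand":0.3}
    - {"translation":[-0.03,0,-1],"turn":[0,0,0],"hand":0.3}
    - {"translation":[-0.03,0,-1],"turn":[0,0,0],"hand":0.3}

```text
clock: 54.4
position: [0.5588, 0.2064, 0.2218]
ee_rot: [-3.139, 0.069, 0.002]
force: [-0.6, -0.6, -0.4]
width: 0.299
```

```bash
python3 - <<'E'
from sm import *
s=st()
w,_,P=cloud("wrist"); a_,_,_=cloud("scene"); 
q=P.reshape(-1,3); u,v=q[:,:2]@ex*1000,q[:,:2]@ey*1000
k=(q[:,2]>.1)&(q[:,2]<.12)&(u>520)&(u<575)&(v>200)&(v<270); print("handle u",np.percentile(u[k],[2,50,98]).round(1))
cv2.imwrite("pics/l.png",np.hstack([cv2.resize(w,(400,300)),cv2.resize(a_,(400,300))]))
E
```

```text
{'clock': 54.4, 'position': [0.5588, 0.2064, 0.2218], 'ee_rot': [-3.1386, 0.069, 0.0017], 'force': [-0.6227, -0.6401, -0.4315], 'width': 0.2989, 'joints': [-0.9496, 0.4672, 0.7421, 1.7107, -0.3511, 1.1012, -0.1432]}
handle u [545.  549.6 554.3]
```

View pics/l.png

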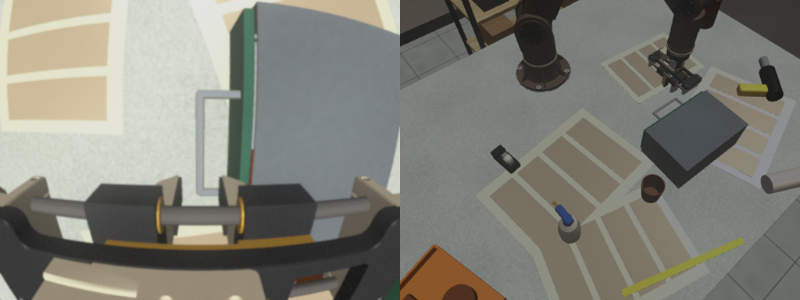

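The wrist view shows the front nearly against the cabinet with a thin slit (columns ~250–256). I'll measure that gap before handing in.

```bash
python3 - <<'E'
from sm import *
im,d,P=cloud("wrist"); hsv=cv2.cvtColor(im,cv2.COLOR_BGR2HSV)
q=P.reshape(-1,3); h=hsv.reshape(-1,3).astype(int); u,v=q[:,:2]@ex*1000,q[:,:2]@ey*1000
for lo in(240,270,300,330,360):
    b=(v>lo)&(v<lo+20)
    g=b&(h[:,0]>45)&(h[:,0]<95)&(h[:,1]>80)&(q[:,2]>.122)&(q[:,2]<.135)
    t=b&(q[:,2]>.137)&(q[:,2]<.146)&(u<700)
    print(lo,"green",np.percentile(u[g],[2,98]).round(1) if g.sum() else "","cab top",np.percentile(u[t],[.5,2]).round(1) if t.sum() else "", "between z", np.round(np.median(q[b&(u>np.percentile(u[g],98)+1)&(u<np.percentile(u[t],2)-1),2]),3) if g.sum() and t.sum() else "")
cv2.imwrite("pics/m.png",cv2.resize(im[0:240,230:400],None,fx=3,fy=2.5))
E
```

```text
240 green [595.1 604.1] cab top [606.1 607. ] between z 0.311
270 green [595.1 604. ] cab top [606.3 607.3] between z 0.136
300 green [595.4 604. ] cab top [606.2 607.2] between z 0.136
330 green [595.4 603.8] cab top [606.2 607.3] between z 0.132
360 green [595.5 603.9] cab top [606.2 607.1] between z 0.128
```

View pics/m.png

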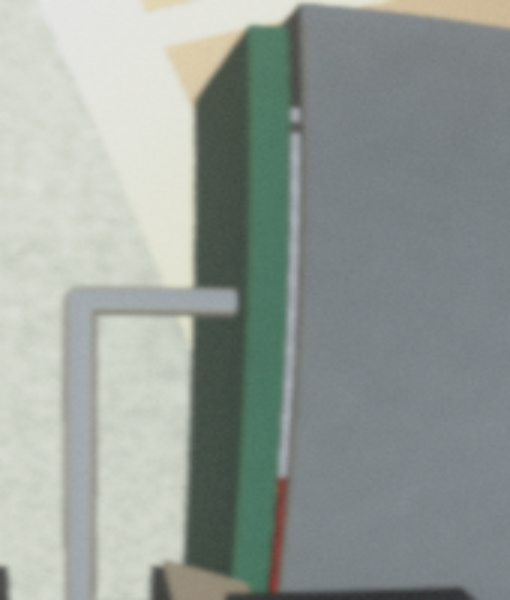

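The remaining gap is about 2 mm, well inside 12 mm. One quick check on the red seen through the slit, then hand in.

```bash
python3 - <<'E'
from sm import *
im,d,P=cloud("wrist"); hsv=cv2.cvtColor(im,cv2.COLOR_BGR2HSV).astype(int)
m=((hsv[...,0]<8)|(hsv[...,0]>170))&(hsv[...,1]>110); m[:, :230]=0; m[260:]=0; m[:,400:]=0
q=P[m]; q=q[~np.isnan(q[:,0])]; u,v=q[:,:2]@ex*1000-605,q[:,:2]@ey*1000-236
print(len(q),"drawer x",np.percentile(u,[5,50,95]).round(1),"y",np.percentile(v,[5,50,95]).round(1),"z",np.percentile(q[:,2],[5,50,95]).round(3))
s=st(); print(ticket.sign_off())
E
```

```text
70 drawer x [21.6 22.3 25.1] y [-78.9 -56.5 -31.9] z [0.032 0.044 0.046]
{'clock': 54.6, 'position': [0.5586, 0.2062, 0.221], 'ee_rot': [-3.1398, 0.0693, 0.0038], 'force': [0.3382, 0.1774, -0.3834], 'width': 0.3004, 'joints': [-0.9494, 0.4684, 0.7419, 1.711, -0.3509, 1.1016, -0.1433]}
the job is handed in; nothing more can be done
None
```

The job is handed in at 54.6 s on the robot's clock. I opened the drawer fully and stood both brackets level in it. After the firmness check I eased the drawer shut. Only the large and small brackets were on the bench; there was no medium one. I placed the small one first for hand clearance but pressed them largest first.

- **Firmness:** I pressed the large bracket's pad and then its heel, then the small bracket's pad and heel. Each press lasted about a second and rose to about 7–11 N. The surfaces stayed at the expected heights and nothing rocked.
- **Level:** The wrist camera fitted both brackets at tilt 0, with origin z about 13.7 mm against the expected 14. The scene and side cameras agreed less well. Their combined fits gave up to 0.05 rad of tilt while most of each bracket was hidden, so I relied on the wrist camera.
- **Drawer shut:** It moved about 179 mm on closing and reached its stop gently, at about 19 N. A slit of about 2 mm remains.
- **After closing:** Through the slit the large bracket's flange was still in place: x about 22 mm, top about 46 mm above the bench. I could not see the small bracket with the drawer shut.
- **Surroundings:** The sprayer, dispenser and tin look unmoved in the last scene picture. The arm is clear of everything.

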